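Hold the last divider over its grooves in the screw caddy

ROBOT

A 7-joint arm with a two-finger parallel gripper is mounted at the origin on a cart in front of the work surface, level with it; the furniture and walls round the work are solid. World frame = base frame: x ahead of the robot, y to its left, z up, the work surface at z = 0. Lengths are in m, angles in rad, forces in N, time in s.
With the tool pointing down it reaches from about 0.4 to 0.85 m from the base axis. Payload 6.9 kg.
Tool frame: the origin (TCP) lies between the finger pads; the fingertips stand 25 mm ahead of it and the grasp point (between the pads) lies 6 mm ahead of it; z points along the fingers, y is the line along which they close (so a half turn about z gives the same grasp; the last joint's range is limited). The gripper opens to 85 mm and grips with 20 to 120 N. Pads are 22 mm wide; open, the fingers measure 114 mm over their backs; the gripper's body (76 mm by 85 mm) begins 54 mm behind the grasp point. The pads swing forward as they close: fully open they stand 13 mm farther back than shut.
Start: joints at [1.438, 0.507, -0.238, 1.5, 0.126, 1.149, -0.155], TCP at [0.147, -0.607, 0.256] pointing down, gripper open.
Joint ranges: [-3.08, 3.08], [-0.24, 2.05], [-1.43, 1.35], [0, 2.5], [-1.52, 4.66], [0.17, 1.96], [-2.89, 2.89]. Speed limits (rad/s): [2.39, 2.39, 3.14, 3.14, 3.14, 3.14, 3.14].

INTERFACE

Orientations are given as a unit quaternion [w, x, y, z].
In Python, from rig import bot gives the robot as it stands.
- The arm moves only by the tool apply_moves, never from a script. Its argument "commands" is a list that holds one entry, the list of rows, each a list of 7 numbers: the shift along the tool's x, y, z in mm, then the turn, a rotation vector about the tool's x, y, z in rad, then the opening, from 0 (shut) to 1 (fully open). A call has 1 to 10 rows; each row shifts and turns the commanded pose from where the row before left it, along the tool's axes as they then stand; what a row does not reach is not made up. A row lasts 1/12 s, in which the tool goes at most 41.7 mm and 7.16 degrees, less where a joint would pass 70% of its speed; a pose out of reach is approached as far as the arm can. A call is refused whole if a number of a shift passes 41.7 or a number of a turn 0.125, either way. A call with a gripper value outside its range is refused whole. The fingers move at their own pace and stop on an object; "squeeze" is the grip in N (left out, the last holds). Time passes only in rows, so rows that do not move let the fingers close. It gives the time, the measured TCP pose, the force, the opening and the grip force at its end, in the units of the state.
- bot.sense(): the state, without advancing time (a new reading comes with each control period).
- bot.read_camera(name): name is "side" or "top"; returns the picture (384x512x3 uint8, red, green, blue); there is no depth.
- bot.camera_model(name): a dict with "fx", "fy", "cx", "cy" (pixels), "R" (3x3) and "t" (3): a world point X has camera coordinates R X + t. Camera axes: x right, y down, z forward; pixel columns grow to the right and rows downward; lengths in m; the calibration is good to about 2 mm. A picture is of the moment at which its call begins. camera_model takes no time and is no camera call.
- bot.finish_job(): hands the job in; it is judged then, once.
Trained networks look in the newest picture that a camera, given by its name, has taken for a name from the list of things; names that differ only in an ending like _2 or _b are one class to them, and where a whole thing is asked for, a point or a joint stands for the part that bears it (a point fixed in the world has none). Each returns a list of dicts, best first, with "confidence" (0 to 1); they miss things now and then, are a little off and sometimes report something else, mostly with a low value. They report only what shows in the picture. A call takes as long as a camera call. They do not tell look-alikes from the thing itself.
- bot.masks_of(thing, camera): "region" (384x512 bool, what is visible of it) and "point" ([column, row] in pixels, amid what is visible of it).
The state is a dict: "clock": time; "q": joint angles; "dq": joint speeds; "effort": joint torques, N m; "position": TCP position; "tool_rot": TCP orientation; "contact_force": force on the tool from outside, world axes, zero at the start; "torque": the same for the moment, N m; "grip_width": opening from 0.0 (shut) to 1.0 (fully open); "grasp_force": force on a finger pad.
Only numpy, scipy, OpenCV 4.12 (cv2) and the standard library are available. Lean on these libraries where they do the work, as an engineer would, in place of code of your own. Each camera call takes 0.05 s, during which the arm holds its last target. There are 200 camera calls.

TASK

I am gluing the last divider into the plywood caddy for the screw cartons. Stand the loose divider up on its foot on the bench (the end with the finger hole at the top) and let go of it, then take it near its top, carry it over the things in between and hold it about a centimetre above the empty pair of grooves in the caddy, upright and lined up so that it would drop straight in, without it touching the caddy. Finish while still holding it there, so that I can run adhesive into the grooves and guide it down; leave everything else as it stands.

Things in the scene. Friction and masses are not known exactly. Their poses are not given: they have to be found in the camera images.
- divider: the loose plywood divider, 88 x 62 x 12 mm, 40 to 85 g, starts lying flat on the bench. Origin at the centre of the broad face it lies on; x along the 88 mm length from the foot to the top end, y along the 62 mm width, z normal to the broad faces (wood from z 0 to 12 mm). A round 18 mm finger hole goes through it, centre 17 mm from the top end; the foot end is plain
- divider_foot (a point): centre of the divider's foot, the plain 62 x 12 mm end, 44 mm from the origin along -x and 6 mm along +z; axes as the divider's
- divider_top (a point): centre of the divider's top end (next to the finger hole), 44 mm from the origin along +x and 6 mm along +z; axes as the divider's
- caddy: the narrow open-topped plywood caddy, fixed to the bench: 78 mm wide (x), 198 mm long (y), 92 mm tall; origin at the centre of its underside, z up. Three pairs of upright grooves in its long walls, 48 mm apart along y; the outer two pairs hold dividers (2 mm above the rim), the middle pair is empty; screw cartons stand in three bays, 4 mm above the rim
- caddy_slot (a point): middle of the mouth of the empty pair of grooves, level with the rim, 92 mm above the bench; axes as the caddy's. Grooves 14 mm wide, 66 mm from groove bottom to groove bottom (56 mm clear between the pale strips that form them), open at the top. The divider belongs there foot down, its width along the caddy's x, either face forward
- spray_can: bystander: upright spray can with orange cap, 67 mm across, 165 mm tall; origin at the centre of its underside, z up
- bulb_carton: bystander: blue and black lamp-bulb box standing upright, 60 x 60 mm, 140 mm tall; origin at the centre of its underside, z up
- kraft_carton: bystander: small plain brown carton standing upright, 90 x 62 mm, 106 mm tall; origin at the centre of its underside, x along the 90 mm side, z up
- tape_roll: bystander: roll of masking tape lying flat, 101 mm across, 24 mm tall; origin at the centre of its underside, z up
- tub: bystander: small white filler tub with lid, 66 mm across, 41 mm tall; origin at the centre of its underside, z up
There are look-alikes about, which are no part of the job. Of the things shaped like the divider, the plywood one is meant.

How it is judged:
By the outcome, as a careful person would: the job done as asked, in the order asked, and still so for the second after the job is handed in, while the arm keeps its last pose, push and grip.
It also fails if it takes over 72 s, if anything falls off the work surface, if the arm or the gripper's body presses on something with over 40 N, if the wrist force passes 120 N, or if a joint passes its speed limit or range.

## Working session

There is one attempt and no reset: what is moved stays moved. The work goes in short steps, Python scripts to look and compute and a tool call to move; the robot and the scene stay as the last step left them, time stands still between calls to the robot, and variables do not carry over. Pictures are saved under pics/ and viewed, at most 10 in all, crops included, and the job is handed in when it is done.

Besides the shell and the picture viewer there is one more tool, called after "Emit:" as a command line: name --argument value ..., lists and objects as JSON in quotes. apply_moves: Moves the arm, as the interface text tells. Its arguments: {"type":"object","properties":{"commands":{"type":"array"},"squeeze":{"type":"number"}},"required":["commands"]}

```bash
ls; mkdir -p pics; cat > h.py <<'E'
import numpy as np,cv2
from rig import bot
from scipy.spatial.transform import Rotation as Ro
def ray(c,p):
    m=bot.camera_model(c);R=np.array(m['R']);t=np.array(m['t'])
    d=R.T@np.array([(p[0]-m['cx'])/m['fx'],(p[1]-m['cy'])/m['fy'],1]);return -R.T@t,d/np.linalg.norm(d)
def atz(c,p,z):
    o,d=ray(c,p);return o+d*(z-o[2])/d[2]
def proj(c,X):
    m=bot.camera_model(c);Y=np.atleast_2d(X)@np.array(m['R']).T+np.array(m['t'])
    return np.c_[Y[:,0]/Y[:,2]*m['fx']+m['cx'],Y[:,1]/Y[:,2]*m['fy']+m['cy']]
def tri(ps):
    A=0;b=0
    for c,p in ps:
        o,d=ray(c,p);P=np.eye(3)-np.outer(d,d);A=A+P;b=b+P@o
    return np.linalg.solve(A,b)
E
python3 - <<'E'
from h import *
ims={}
for c in('top','side'):
    im=bot.read_camera(c);ims[c]=im
    cv2.imwrite(f'pics/{c}0.png',cv2.resize(im[:,:,::-1],(768,576),interpolation=cv2.INTER_CUBIC))
    o,d=ray(c,(256,192));print(c,o.round(3),d.round(3),bot.camera_model(c)['fx'])
    for n in('divider','caddy','spray_can','bulb_carton','kraft_carton','tape_roll','tub'):
        for r in bot.masks_of(n,c):
            if r['confidence']<.3: continue
            ys,xs=np.nonzero(r['region']);q=cv2.minAreaRect(np.c_[xs,ys].astype(np.float32))
            print(n,round(r['confidence'],2),np.round(r['point']),xs.min(),xs.max(),ys.min(),ys.max(),len(xs),'z0:',atz(c,r['point'],0).round(3),np.round(q[1]),round(q[2]))
s=bot.sense();print(s)
E
```

```text
pics
top [-0.032  0.471  1.246] [ 0.449 -0.202 -0.871] 498.5264578912939
divider 0.89 [183. 258.] 163 202 244 274 772 z0: [0.508 0.443 0.   ] [35. 24.] 21
divider 0.84 [242. 246.] 225 258 233 257 732 z0: [0.472 0.286 0.   ] [33. 24.] 4
caddy 0.8 [345. 165.] 320 369 129 205 2599 z0: [ 0.584 -0.096  0.   ] [78. 37.] 72
spray_can 0.9 [310. 110.] 297 322 88 139 1029 z0: [ 0.811 -0.098  0.   ] [22. 51.] 6
bulb_carton 0.86 [274. 158.] 263 292 137 185 1018 z0: [ 0.693  0.083 -0.   ] [48. 29.] 87
kraft_carton 0.68 [296. 186.] 280 316 162 210 1309 z0: [0.58  0.069 0.   ] [46. 34.] 63
tape_roll 0.64 [233. 175.] 216 250 167 200 597 z0: [0.69  0.218 0.   ] [33. 34.] 90
tape_roll 0.46 [277. 156.] 264 292 136 185 978 z0: [0.697 0.072 0.   ] [28. 49.] 0
tub 0.61 [315. 226.] 304 328 213 239 529 z0: [0.445 0.079 0.   ] [26. 24.] 90
side [ 0.456 -0.537  0.659] [ 0.107  0.76  -0.641] 373.77383003217864
divider 0.67 [228. 151.] 211 244 141 161 395 z0: [0.507 0.46  0.   ] [16. 32.] 60
spray_can 0.67 [361. 240.] 340 383 207 282 2306 z0: [0.792 0.035 0.   ] [34. 76.] 18
bulb_carton 0.69 [295. 201.] 280 309
[... 303 characters left out ...]
lock': 0.8, 'q': array([ 1.43852943,  0.50746627, -0.23760864,  1.50019887,  0.12569085,
        1.14889242, -0.15479296]), 'dq': array([ 0.00196732,  0.00056937,  0.0005405 ,  0.00087404, -0.00041489,
        0.00051524,  0.00069274]), 'effort': array([ 3.98921736e-05, -6.20282936e+01, -2.18440354e+00, -2.49944186e+01,
        1.40034064e-02,  1.94898501e-03,  8.72035628e-06]), 'position': array([ 0.14718901, -0.6074129 ,  0.25629662]), 'tool_rot': array([4.73531576e-06, 9.92942454e-01, 1.18597145e-01, 1.05738378e-05]), 'contact_force': array([0.04004364, 0.28079182, 0.31216928]), 'torque': array([-0.01867773, -0.04875218, -0.00273009]), 'grasp_force': 0.0, 'grip_width': 0.9992456757409429}
```

View both.

View pics/top0.png

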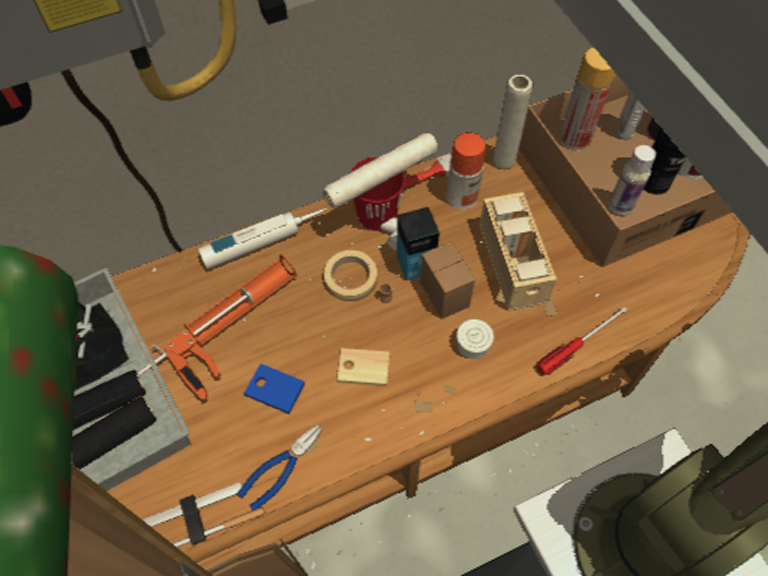

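View pics/side0.png

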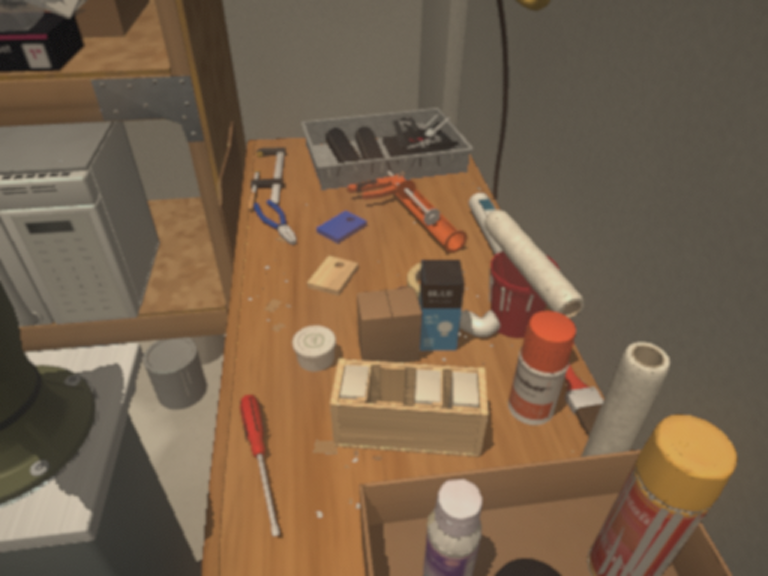

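The top view shows two divider-shaped plates (picture pixels at 768 px width): a blue one at (275,388) and a bare-wood one at (363,367), with its hole at the left end, (345,366). The side view shows them at (342,225) blue and (333,274) wood. The wooden one is the plywood divider. The caddy is at (518,250) in the top view and (410,405) in the side view. I'll confirm with an enlarged crop.

```bash
python3 - <<'E'
from h import *
T=bot.read_camera('top')[:,:,::-1];S=bot.read_camera('side')[:,:,::-1]
np.savez('im0.npz',T=T,S=S)
rs=lambda im,x0,x1,y0,y1,k:cv2.resize(im[y0:y1,x0:x1],None,fx=k,fy=k,interpolation=cv2.INTER_CUBIC)
c=np.zeros((600,800,3),np.uint8)
def put(p,x,y): c[y:y+p.shape[0],x:x+p.shape[1]]=p
put(rs(T,220,265,228,263,6),0,0)      #270x210
put(rs(T,312,377,124,210,6),410,0)    #390x516
put(rs(S,200,245,165,200,3),275,0)
put(rs(S,215,331,230,305,3.5),0,220)   #406x262
cv2.imwrite('pics/comp1.png',c)
# FK guess: xArm7
def fk(q):
    P=[(0,0,.267),(-1,0,0),(1,0,.293),(1,.0525,0),(1,.0775,.3425),(1,0,0),(-1,.076,.097)]
    M=np.eye(4)
    for (s,a,d),t in zip(P,q):
        al=s*np.pi/2
        A=np.eye(4);A[:3,:3]=Ro.from_euler('x',al).as_matrix();A[0,3]=a
        B=np.eye(4);B[:3,:3]=Ro.from_euler('z',t).as_matrix();B[2,3]=d
        M=M@A@B
    return M
s=bot.sense();M=fk(s['q']);print(M.round(3));R=Ro.from_quat(np.roll(s['tool_rot'],-1)).as_matrix();print(R.round(3))
v=s['position']-M[:3,3];print(np.linalg.norm(M[:2,3]),np.linalg.norm(s['position'][:2]))
# divider fits: top mask poly, z=12mm
for cn in('top','side'):
    bot.read_camera(cn)
    for r in bot.masks_of('divider',cn)+(bot.masks_of('caddy',cn)):
        print(cn,round(r['confidence'],2),r['point'],r['region'].sum())
E
```

```text
[[ 0.248  0.968 -0.048  0.186]
 [ 0.959 -0.252 -0.131  0.547]
 [-0.139 -0.013 -0.99   0.274]
 [ 0.     0.     0.     1.   ]]
[[ 0.972  0.235  0.   ]
 [ 0.235 -0.972  0.   ]
 [ 0.    -0.    -1.   ]]
0.5777135579962408 0.6249880311491908
top 0.76 [180.1, 258.1] 819
top 0.74 [242.0, 243.0] 725
top 0.86 [342.2, 165.2] 2633
side 0.71 [230.7, 150.2] 440
side 0.68 [220.4, 185.0] 550
side 0.61 [271.3, 272.1] 5981
```

View pics/comp1.png

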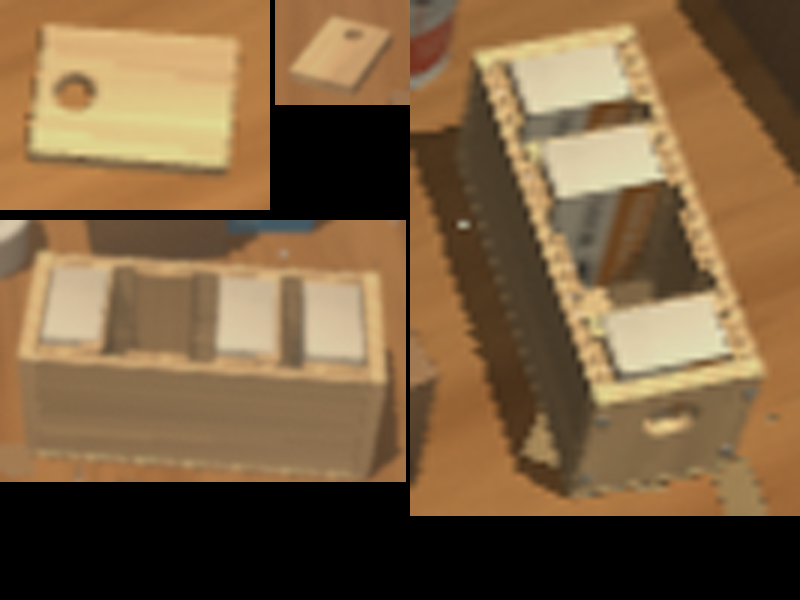

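The crop confirms it: the wood plate at (242,246) in the top view has a finger hole, on its left end at about (232,243). The caddy's middle groove pair lies between the empty bay and the middle carton. Next I'll work out the poses from corners in both views.

```bash
python3 - <<'E'
from h import *
from scipy.optimize import least_squares
f=lambda x,y,k,ox,oy:((x+.5)/k-.5+ox,(y+.5)/k-.5+oy)
def pose(model,obs,free=3):
    def res(p):
        R=Ro.from_euler('z',p[2]).as_matrix();X=model@R.T+[p[0],p[1],p[3] if free==4 else 0]
        return np.concatenate([(proj(c,X)-o).ravel() for c,o in obs])
    best=min((least_squares(res,[.52,.1,a]+([0] if free==4 else [])) for a in (0,1.6,3.1,-1.6)),key=lambda r:r.cost)
    return best.x.round(4),np.abs(best.fun).max().round(2),best.fun.round(1)
# divider corners: TL,TR,BR,BL in top ; hole at left => left=top end
dt=np.array([f(x,y,6,220,228) for x,y in[(43,25),(240,40),(229,164),(32,152)]])
m=np.array([[44,a*31,12] for a in(1,)]);
# in top image left=+x_div ; up (away)=?  x_div ~ +y world, z up => y_div ~ -x world = down in image
D=np.array([[44,-31,12],[-44,-31,12],[-44,31,12],[44,31,12]])/1000
ds=np.array([f(x-275,y,3,200,165) for x,y in[(392,37),(334,16)]])
print('div corners z12',[atz('top',p,.012).round(4) for p in dt])
ho=[('top',f(75,92,6,220,228)),('side',f(354-275,34,3,200,165))];print('hole tri',tri(ho))
dside=np.array([f(x-275,y,3,200,165) for x,y in[(392,37),(350,88),(290,70),(334,16)]])
# side view: far = +y (top end). right=+x => corners TL.. TL(top img)=(+x,+y)
print('top',pose(D,[('top',dt)]),'\nside',pose(D,[('side',dside)]),'\nboth',pose(D,[('top',dt),('side',dside)],4))
# caddy rim: top BL,BR,FR,FL (image up=+x, left=+y)
ct=np.array([f(x-410,y,6,312,124) for x,y in[(475,60),(633,30),(762,368),(600,402)]])
cs=np.array([f(x,y-220,3.5,215,230) for x,y in[(378,270),(384,380),(20,358),(42,253)]])
print('tri',[tri([('top',a),('side',b)]).round(4) for a,b in zip(ct,cs)])
# caddy axes: y along world -x or +x; take caddy y=+x => caddy x=-y
C=np.array([[-39,99,92],[39,99,92],[39,-99,92],[-39,-99,92]])/1000
for o in([('top',ct)],[('side',cs)],[('top',ct),('side',cs)]):print(pose(C,o,3),pose(C,o,4)[0])
for n in('tub','kraft_carton','bulb_carton','spray_can','tape_roll'):
    P=[]
    for c in('top','side'):
        bot.read_camera(c) if n=='tub' else 0
        r=bot.masks_of(n,c)
        if r:P.append((c,r[0]['point']))
    if len(P)==2:print(n,tri(P).round(3))
E
```

```text
div corners z12 [array([0.5249, 0.3087, 0.012 ]), array([0.4806, 0.2308, 0.012 ]), array([0.4283, 0.2605, 0.012 ]), array([0.4701, 0.3373, 0.012 ])]
hole tri [0.48842836 0.30904001 0.01433599]
top (array([0.476 , 0.2843, 1.0672]), np.float64(0.39), array([ 0.4,  0. , -0.2, -0.4,  0. ,  0.3, -0.2,  0.1])) 
side (array([0.4761, 0.2868, 1.0176]), np.float64(1.01), array([ 0.2, -1. , -0.2,  0.2, -0.3,  0.2,  0.3,  0.6])) 
both (array([0.4757, 0.2846, 1.0459, 0.0015]), np.float64(1.23), array([ 0.5, -0.4, -0. , -0.2, -0.3,  0.5, -0.5, -0.4, -0.1, -1.2,  0.3,
        0.2, -0.2,  0.5, -0.4,  0.7]))
tri [array([ 0.6596, -0.0479,  0.0937]), array([ 0.6421, -0.1245,  0.0942]), array([ 0.4531, -0.0829,  0.0941]), array([ 0.4695, -0.0084,  0.0942])]
(array([ 0.556 , -0.067 , -1.7861]), np.float64(1.12), array([-0.1, -1.1, -0.3, -0.9,  0.7,  1. , -0.2,  0.8])) [ 0.5726 -0.0824 -1.7828 -0.0334]
(array([ 0.5578, -0.0634, -1.7807]), np.float64(0.82), array([-0.1,  0.4,  0.8, -0. , -0.1, -0.2, -0.8, -0.4])) [ 5.5850e-01 -6.0100e-02  4.5025e+00 -4.1000e-03]
(array([ 0.557 , -0.065 , -1.7824]), np.float64(1.28), array([-1. , -1.1, -1.3, -0.9, -0.1,  0.9, -0.9,  0.8, -0.2,  1.1,  0.6,
        0.8, -0.4,  0.4, -1. ,  0.2])) [ 0.5567 -0.0655 -1.783   0.0018]
tub [0.437 0.085 0.024]
kraft_carton [0.551 0.084 0.058]
bulb_carton [0.639 0.113 0.078]
spray_can [ 0.743 -0.051  0.091]
tape_roll [0.638 0.239 0.047]
```

```bash
cat >> h.py <<'E'
import json
def cur():
    s=bot.sense();return s['position'].copy(),Ro.from_quat(np.roll(s['tool_rot'],-1))
def rows(wps,op):
    """wps: list of (pos,Rot,n); prints rounded rows, integrating the rounded ones"""
    p,R=cur();out=[]
    for P,Q,n in wps:
        for k in range(n,0,-1):
            r=(R.inv()*Q).as_rotvec()/k
            r=np.round(r,3);d=np.round(R.inv().apply((np.array(P)-p)/k),1)
            if abs(d).max()<.0 : pass
            d=np.round(R.inv().apply((np.array(P)-p)/k)*1000,0)
            p=p+R.apply(d/1000);R=R*Ro.from_rotvec(r)
            out.append([int(v) for v in d]+[float(v) for v in r]+[op])
    for i in range(0,len(out),10):print(json.dumps(out[i:i+10]))
    print('end',p.round(4),'max',np.abs(np.array(out)).max(0))
def frame(yawu,tilt=0):
    """tool x along yawu, pointing down, then turned by tilt about tool y"""
    c,s=np.cos(yawu),np.sin(yawu)
    return Ro.from_matrix(np.c_[[c,s,0],[s,-c,0],[0,0,-1]])*Ro.from_euler('y',tilt)
E
python3 - <<'E'
from h import *
p,R=cur();yu=1.055;u=np.array([np.cos(yu),np.sin(yu),0]);c=np.array([.4757,.2846,.006])+.020*u
A=frame(yu,-.5);y0=.238
hov=c-A.apply([0,0,.115]);print(hov)
pol=lambda a,r,z:np.array([r*np.cos(a),r*np.sin(a),z])
W=[]
for i,(a,r,z) in enumerate([(-.95,.60,.29),(-.55,.57,.31),(-.15,.55,.31),(.2,.55,.30),(.48,.52,.26)]):
    W.append((pol(a,r,z),frame(y0+(yu-y0)*(i+1)/5),7 if i==0 else 6))
W.append((hov,A,6));rows(W,1.0)
E
```

```text
[0.51275814 0.34995903 0.10692199]
[[32, -10, -5, -0.0, -0.0, -0.023, 1.0], [32, -9, -5, -0.0, -0.0, -0.023, 1.0], [33, -8, -5, -0.0, -0.0, -0.024, 1.0], [33, -8, -5, -0.0, -0.0, -0.023, 1.0], [33, -7, -5, -0.0, -0.0, -0.024, 1.0], [33, -6, -4, -0.0, -0.0, -0.023, 1.0], [32, -5, -5, -0.0, -0.0, -0.024, 1.0], [33, -20, -3, -0.0, -0.0, -0.027, 1.0], [34, -19, -3, -0.0, -0.0, -0.027, 1.0], [35, -18, -3, -0.0, -0.0, -0.027, 1.0]]
[[35, -18, -4, -0.0, -0.0, -0.027, 1.0], [35, -17, -3, -0.0, -0.0, -0.028, 1.0], [36, -15, -4, -0.0, -0.0, -0.027, 1.0], [27, -25, 0, -0.0, -0.0, -0.027, 1.0], [28, -25, 0, -0.0, -0.0, -0.027, 1.0], [29, -24, 0, -0.0, -0.0, -0.027, 1.0], [29, -23, 0, -0.0, -0.0, -0.027, 1.0], [30, -22, 0, -0.0, -0.0, -0.028, 1.0], [31, -21, 0, -0.0, -0.0, -0.027, 1.0], [21, -24, 2, -0.0, -0.0, -0.027, 1.0]]
[[21, -24, 2, -0.0, -0.0, -0.027, 1.0], [22, -23, 2, -0.0, -0.0, -0.027, 1.0], [22, -23, 1, -0.0, -0.0, -0.028, 1.0], [23, -22, 2, -0.0, -0.0, -0.027, 1.0], [24, -21, 1, -0.0, -0.0, -0.028, 1.0], [9, -24, 7, -0.0, -0.0, -0.027, 1.0], [9, -23, 7, -0.0, -0.0, -0.027, 1.0], [10, -23, 7, -0.0, -0.0, -0.027, 1.0], [11, -23, 6, -0.0, -0.0, -0.027, 1.0], [12, -23, 7, -0.0, -0.0, -0.028, 1.0]]
[[12, -23, 6, -0.0, -0.0, -0.027, 1.0], [20, -1, 26, -0.0, -0.083, -0.0, 1.0], [22, -2, 24, -0.0, -0.083, -0.0, 1.0], [24, -1, 22, -0.0, -0.084, -0.0, 1.0], [26, -2, 20, -0.0, -0.083, -0.0, 1.0], [27, -1, 17, -0.0, -0.084, -0.0, 1.0], [29, -2, 15, -0.0, -0.083, -0.0, 1.0]]
end [0.5127 0.3499 0.1068] max [3.6e+01 2.5e+01 2.6e+01 0.0e+00 8.4e-02 2.8e-02 1.0e+00]
```

Emit:
apply_moves --commands '[[[32,-10,-5,0,0,-0.023,1],[32,-9,-5,0,0,-0.023,1],[33,-8,-5,0,0,-0.024,1],[33,-8,-5,0,0,-0.023,1],[33,-7,-5,0,0,-0.024,1],[33,-6,-4,0,0,-0.023,1],[32,-5,-5,0,0,-0.024,1],[33,-20,-3,0,0,-0.027,1],[34,-19,-3,0,0,-0.027,1],[35,-18,-3,0,0,-0.027,1]]]'

```text
clock: 2.63
position: [0.4186, -0.3921, 0.2995]
tool_rot: [0.0, 0.971, 0.239, 0.0]
contact_force: [0.7, -0.5, -0.7]
grip_width: 0.999
grasp_force: 0.0
```

Emit:
apply_moves --commands '[[[35,-18,-4,0,0,-0.027,1],[35,-17,-3,0,0,-0.028,1],[36,-15,-4,0,0,-0.027,1],[27,-25,0,0,0,-0.027,1],[28,-25,0,0,0,-0.027,1],[29,-24,0,0,0,-0.027,1],[29,-23,0,0,0,-0.027,1],[30,-22,0,0,0,-0.028,1],[31,-21,0,0,0,-0.027,1],[21,-24,2,0,0,-0.027,1]]]'

```text
clock: 3.47
position: [0.5447, -0.0473, 0.3087]
tool_rot: [-0.0, 0.929, 0.37, 0.001]
contact_force: [0.6, 0.2, -0.5]
grip_width: 0.999
grasp_force: 0.0
```

Emit:
apply_moves --commands '[[[21,-24,2,0,0,-0.027,1],[22,-23,2,0,0,-0.027,1],[22,-23,1,0,0,-0.028,1],[23,-22,2,0,0,-0.027,1],[24,-21,1,0,0,-0.028,1],[9,-24,7,0,0,-0.027,1],[9,-23,7,0,0,-0.027,1],[10,-23,7,0,0,-0.027,1],[11,-23,6,0,0,-0.027,1],[12,-23,7,0,0,-0.028,1]]]'

```text
clock: 4.3
position: [0.4739, 0.2193, 0.2662]
tool_rot: [0.0, 0.871, 0.492, 0.0]
contact_force: [0.4, 0.4, -0.2]
grip_width: 1.001
grasp_force: 0.0
```

Emit:
apply_moves --commands '[[[12,-23,6,0,0,-0.027,0.85],[20,-1,26,0,-0.083,0,0.85],[22,-2,24,0,-0.083,0,0.85],[24,-1,22,0,-0.084,0,0.85],[26,-2,20,0,-0.083,0,0.85],[27,-1,17,0,-0.084,0,0.85],[29,-2,15,0,-0.083,0,0.85],[0,0,0,0,0,0,0.85]]]'

```text
clock: 4.97
position: [0.5086, 0.3527, 0.0906]
tool_rot: [0.125, 0.833, 0.49, -0.225]
contact_force: [-3.3, -1.8, -3.7]
grip_width: 0.852
grasp_force: 0.0
```

```bash
python3 - <<'E'
from h import *
s=bot.sense();print(s['q'].round(3),s['dq'].round(3),s['contact_force'].round(2))
p,R=cur();T=frame(1.055,-.5);print(p,(T.inv()*R).as_rotvec().round(3),R.as_matrix()[:,2])
c=bot.read_camera('top');s=bot.read_camera('side')
a=cv2.resize(c[190:300,170:300],(520,440));b=cv2.resize(s[110:260,180:290],(280,382))
im=np.zeros((440,800,3),np.uint8);im[:,:520]=a;im[:382,520:]=b;cv2.imwrite('pics/g1.png',im[:,:,::-1])
E
```

```text
[-0.505  0.951 -0.485  1.253  0.452  1.565 -1.551] [ 0.065 -0.175  0.003  0.168 -0.023 -0.088  0.007] [-3.27 -1.79 -3.71]
[0.50855118 0.35271541 0.09061007] [ 0.008 -0.021 -0.01 ] [-0.25275678 -0.42890422 -0.86726881]
```

View pics/g1.png

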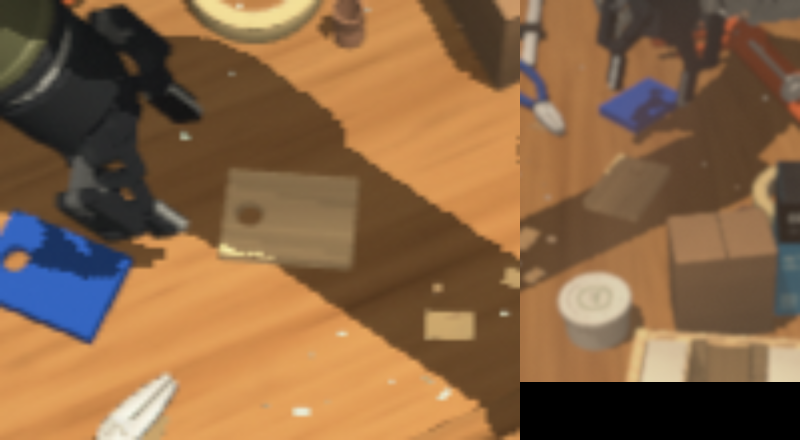

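The view shows the gripper hovering beyond the hole end, straddling the plate's width, with the fingers clear of the blue look-alike. The arm was still settling, so I'll plan the approach from the settled pose.

```bash
python3 - <<'E'
from h import *
p,R=cur();yu=1.055;u=np.array([np.cos(yu),np.sin(yu),0]);c=np.array([.4757,.2846,.006])+.020*u
A=frame(yu,-.5);print(p,(A.inv()*R).as_rotvec().round(3),bot.sense()['contact_force'])
rows([(c-A.apply([0,0,.035]),A,6)],.85)
E
```

```text
[0.51099573 0.35051686 0.10116272] [ 0.003 -0.007 -0.004] [-0.02686634 -0.54292593  2.23090095]
[[0, 0, 12, -0.001, 0.001, 0.001, 0.85], [0, 0, 13, -0.0, 0.001, 0.001, 0.85], [0, 0, 12, -0.001, 0.001, 0.0, 0.85], [-1, 1, 13, -0.0, 0.001, 0.001, 0.85], [-1, 0, 12, -0.001, 0.002, 0.0, 0.85], [0, 1, 13, -0.0, 0.001, 0.001, 0.85]]
end [0.4939 0.3165 0.0365] max [1.0e+00 1.0e+00 1.3e+01 1.0e-03 2.0e-03 1.0e-03 8.5e-01]
```

Emit:
apply_moves --commands '[[[0,0,13,0,0,0,0.85],[0,0,13,0,0,0,0.85],[0,0,13,0,0,0,0.85],[0,0,13,0,0,0,0.85],[0,0,13,0,0,0,0.85],[0,0,13,0,0,0,0.85],[0,0,0,0,0,0,0.85],[0,0,0,0,0,0,0.85],[0,0,0,0,0,0,0.85],[0,0,0,0,0,0,0.85]]]'

```text
clock: 5.9
position: [0.4952, 0.318, 0.0405]
tool_rot: [0.124, 0.838, 0.487, -0.212]
contact_force: [-0.2, 0.4, -0.9]
grip_width: 0.85
grasp_force: 0.0
```

Emit:
apply_moves --commands '[[[0,0,4,0,0,0,0.85],[0,0,4,0,0,0,0.85],[0,0,4,0,0,0,0.85],[0,0,0,0,0,0,0.85],[0,0,0,0,0,0,0.85],[0,0,0,0,0,0,0.85],[0,0,0,0,0,0,0.85]]]'

```text
clock: 6.48
position: [0.4914, 0.3126, 0.0277]
tool_rot: [0.124, 0.837, 0.488, -0.214]
contact_force: [-0.4, -0.1, 0.4]
grip_width: 0.85
grasp_force: 0.0
```

Emit:
apply_moves --commands '[[[0,0,3,0,0,0,0.85],[0,0,2,0,0,0,0.85],[0,0,0,0,0,0,0.85],[0,0,0,0,0,0,0.85],[0,0,0,0,0,0,0.85]]]'

```text
clock: 6.9
position: [0.4902, 0.3103, 0.0234]
tool_rot: [0.125, 0.837, 0.488, -0.214]
contact_force: [0.3, 0.4, -0.2]
grip_width: 0.844
grasp_force: 0.0
```

```bash
python3 - <<'E'
from h import *
print(cur()[0],bot.sense()['contact_force'])
c=bot.read_camera('top');s=bot.read_camera('side')
a=cv2.resize(c[200:290,190:290],(500,450),interpolation=3);b=cv2.resize(s[140:220,190:260],(300,343),interpolation=3)
im=np.zeros((450,800,3),np.uint8);im[:,:500]=a;im[:343,500:]=b;cv2.imwrite('pics/g2.png',im[:,:,::-1])
E
```

```text
[0.49016492 0.31029794 0.02337581] [ 0.27684805  0.3915097  -0.23978181]
```

View pics/g2.png

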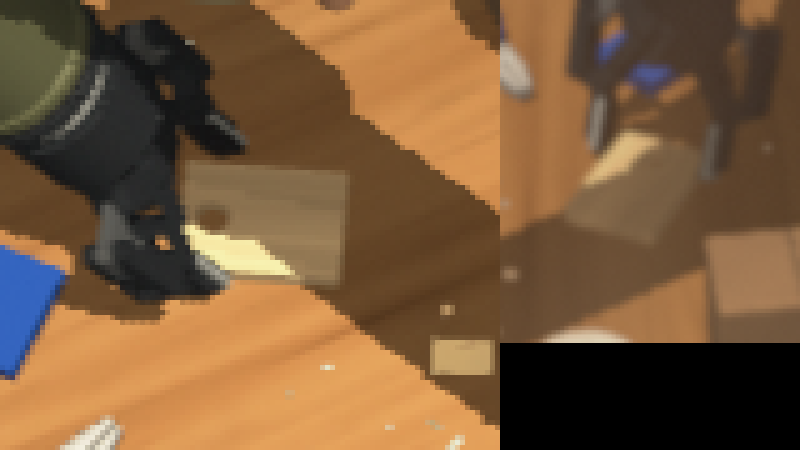

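The fingers straddle the plate at its hole end with no contact force. I'll close on it.

Emit:
apply_moves --commands '[[[0,0,1,0,0,0,0.8],[0,0,0,0,0,0,0.75],[0,0,0,0,0,0,0.7],[0,0,0,0,0,0,0.6],[0,0,0,0,0,0,0.6],[0,0,0,0,0,0,0.6],[0,0,0,0,0,0,0.6]]]' --squeeze 35

```text
clock: 7.58
position: [0.49, 0.3101, 0.0227]
tool_rot: [0.124, 0.837, 0.488, -0.214]
contact_force: [-0.7, 1.5, 3.7]
grip_width: 0.714
grasp_force: 38.3
```

```bash
python3 - <<'E'
from h import *
p,R=cur();L=.018
P=p+R.apply([0,0,L]);print(P)
W=[(p+[0,0,.06],R,3)]
P2=P+[0,0,.072]
for i in range(1,16):
    Q=R*Ro.from_euler('y',i*np.pi/2/15); W.append((P2-Q.apply([0,0,L]),Q,1))
rows(W,.6)
E
```

```text
[0.48577896 0.30260919 0.0069121 ]
[[-10, 0, -18, 0.0, 0.0, 0.0, 0.6], [-9, 0, -17, 0.0, 0.0, 0.0, 0.6], [-10, 0, -18, 0.0, 0.0, 0.0, 0.6], [-7, 0, -10, -0.0, 0.105, -0.0, 0.6], [-2, 0, 0, 0.0, 0.104, -0.0, 0.6], [-2, 0, 0, 0.0, 0.105, -0.0, 0.6], [-2, 0, 0, 0.0, 0.105, 0.0, 0.6], [-2, 0, 0, -0.0, 0.105, 0.0, 0.6], [-2, 0, 0, -0.0, 0.104, 0.0, 0.6], [-2, 0, 0, -0.0, 0.105, 0.0, 0.6]]
[[-2, 0, 1, -0.0, 0.105, 0.0, 0.6], [-1, 0, 0, -0.0, 0.104, 0.0, 0.6], [-2, 0, 0, -0.0, 0.105, 0.0, 0.6], [-2, 0, 0, -0.0, 0.105, 0.0, 0.6], [-2, 0, 0, -0.0, 0.105, 0.0, 0.6], [-2, 0, 0, -0.0, 0.104, 0.0, 0.6], [-2, 0, 0, -0.0, 0.105, 0.0, 0.6], [-2, 0, 0, -0.0, 0.105, 0.0, 0.6]]
end [0.4778 0.2886 0.0874] max [10.     0.    18.     0.     0.105  0.     0.6  ]
```

Emit:
apply_moves --commands '[[[-5,0,-9,0,0,0,0.6],[-10,0,-18,0,0,0,0.6],[-10,0,-18,0,0,0,0.6],[-10,0,-18,0,0,0,0.6],[-7,0,-13,0,0,0,0.6],[-2,0,0,0,0.105,0,0.6],[-2,0,0,0,0.105,0,0.6],[-2,0,0,0,0.105,0,0.6],[-2,0,0,0,0.105,0,0.6],[-2,0,0,0,0.105,0,0.6]]]'

```text
clock: 8.42
position: [0.4851, 0.3013, 0.1133]
tool_rot: [-0.007, 0.864, 0.503, 0.014]
contact_force: [1.3, -0.5, -1.1]
grip_width: 0.714
grasp_force: 38.1
```

Emit:
apply_moves --commands '[[[-2,0,0,0,0.105,0,0.6],[-2,0,0,0,0.105,0,0.6],[-2,0,0,0,0.105,0,0.6],[-2,0,0,0,0.105,0,0.6],[-2,0,0,0,0.105,0,0.6],[-2,0,0,0,0.105,0,0.6],[-2,0,0,0,0.105,0,0.6],[0,0,0,0,0,0,0.6],[0,0,0,0,0,0,0.6],[0,0,0,0,0,0,0.6]]]'

```text
clock: 9.25
position: [0.4881, 0.2816, 0.1025]
tool_rot: [-0.096, 0.845, 0.488, 0.197]
contact_force: [-0.1, -0.8, -0.6]
grip_width: 0.71
grasp_force: 38.2
```

```bash
python3 - <<'E'
from h import *
s=bot.sense();p,R=cur();print(p,s['q'].round(3),s['grip_width'],s['grasp_force'],'z',R.as_matrix()[:,2].round(3),'y',R.as_matrix()[:,1].round(3))
print((frame(1.055,-.5).inv()*R).as_rotvec(), 'P',p+R.apply([0,0,.018]))
E
```

```text
[0.48809878 0.28156086 0.10252618] [ 0.09   0.6   -0.782  2.199  1.251  0.228 -2.233] 0.7104019482685331 38.150066658854485 z [ 0.24   0.354 -0.904] y [ 0.862 -0.506  0.031]
[-0.03137166  0.93998811  0.01610699] P [0.49241073 0.28792595 0.08625065]
```

The outward tilt stopped about 0.6 rad short because joint 6 reached its limit. I'll fit a kinematic model from the logged states to find where the full tilt is reachable.

```bash
cat > kin.py <<'E'
import numpy as np,itertools
from scipy.spatial.transform import Rotation as Ro
from scipy.optimize import least_squares
D=[([1.43852943,.50746627,-.23760864,1.50019887,.12569085,1.14889242,-.15479296],[.14718901,-.6074129,.25629662],[0,.992942454,.118597145,0]),
([-.505,.951,-.485,1.253,.452,1.565,-1.551],[.50855118,.35271541,.09061007],[.125,.833,.49,-.225]),
([.09,.6,-.782,2.199,1.251,.228,-2.233],[.48809878,.28156086,.10252618],[-.096,.845,.488,.197])]
def fk(q,s,L,o=0):
    d1,d3,a3,a4,d5,a6,d7,b=L[:7].tolist()+[L[7]]
    R=Ro.from_euler('z',L[8]);p=np.array([0,0,d1])
    ax='zyzyzyz'
    R=R*Ro.from_euler('z',s[0]*q[0]);R=R*Ro.from_euler('y',s[1]*q[1]);R=R*Ro.from_euler('z',s[2]*q[2])
    p=p+R.apply([a3,0,d3]);R=R*Ro.from_euler('y',s[3]*q[3])
    p=p+R.apply([a4,0,d5]);R=R*Ro.from_euler('z',s[4]*q[4]);R=R*Ro.from_euler('y',s[5]*q[5])
    p=p+R.apply([a6,0,d7]);R=R*Ro.from_euler('z',s[6]*q[6]+L[7])
    return p,R
if __name__=='__main__':
    best=[]
    for s1,s3,s5,s7 in itertools.product((1,-1),repeat=4):
        s=(s1,1,s3,1,s5,1,s7)
        def res(L):
            o=[]
            for q,p,w in D:
                P,R=fk(q,s,L);o+=list((P-p)*10)+list((Ro.from_quat(np.roll(w,-1)).inv()*R).as_rotvec())
            return np.r_[o,(L[:7]-[.3,.35,0,0,.35,.05,.27])*.01]
        for b in(0,1.6,3.1,-1.6):
          for c in(0,3.1):
            r=least_squares(res,[.3,.35,0,0,.35,.05,.27,b,c]);best.append((r.cost,s,r.x))
    best.sort(key=lambda t:t[0])
    for c,s,x in best[:4]:print(round(c,5),s,x.round(3))
    np.savez('kin.npz',s=best[0][1],L=best[0][2])
E
python3 kin.py
```

```text
0.00086 (-1, 1, -1, 1, -1, 1, -1) [ 2.290e-01  5.710e-01  1.000e-03 -6.000e-03  3.800e-01 -2.000e-03
  3.230e-01  1.534e+00 -3.900e-02]
0.00086 (-1, 1, -1, 1, -1, 1, -1) [ 2.290e-01  5.710e-01  1.000e-03 -6.000e-03  3.800e-01 -2.000e-03
  3.230e-01  1.534e+00 -3.900e-02]
0.00086 (-1, 1, -1, 1, -1, 1, -1) [ 2.290e-01  5.710e-01  1.000e-03 -6.000e-03  3.800e-01 -2.000e-03
  3.230e-01  1.534e+00 -3.900e-02]
0.00086 (-1, 1, -1, 1, -1, 1, -1) [ 2.290e-01  5.710e-01  1.000e-03 -6.000e-03  3.800e-01 -2.000e-03
  3.230e-01 -4.749e+00 -3.900e-02]
```

```bash
cat > ik.py <<'E'
from kin import *
from h import frame
k=np.load('kin.npz');S=k['s'];L=k['L']
lo=np.array([-3.08,-.24,-1.43,0,-1.52,.17,-2.89])+.04;hi=np.array([3.08,2.05,1.35,2.5,4.66,1.96,2.89])-.04
rng=np.random.default_rng(0)
def ik(p,R,n=8,q0=None):
    b=(9,None)
    for i in range(n):
        x=rng.uniform(lo,hi) if i or q0 is None else np.clip(q0,lo,hi)
        def f(q):
            P,Q=fk(q,S,L);return np.r_[(P-p)*5,(R.inv()*Q).as_rotvec()]
        r=least_squares(f,x,bounds=(lo,hi),max_nfev=60)
        if r.cost<b[0]:b=(r.cost,r.x)
        if b[0]<1e-5:break
    return b
E
python3 - <<'E'
from ik import *
for tl in(1.07,):
  for az in(.2,.55,.85):
    for r in(.55,.62,.7,.78):
      o=[]
      for dy in(-.9,-.45,0,.45,.9):
        R=frame(az+dy,tl);P=np.array([r*np.cos(az),r*np.sin(az),.067]);c,q=ik(P-R.apply([0,0,.018]),R)
        o.append('ok' if c<1e-4 else '%.2f'%np.sqrt(2*c))
      print(tl,az,r,o)
from h import *
for n,p in dict(gap=(330,330),left=(300,330),n2=(400,310),gunend=(290,265),tubeend=(295,225),front=(420,380)).items():print(n,atz('top',(p[0]/1.5,p[1]/1.5),0).round(3))
E
```

```text
1.07 0.2 0.55 ['ok', '0.17', '0.39', '0.17', 'ok']
1.07 0.2 0.62 ['ok', 'ok', '0.18', 'ok', 'ok']
1.07 0.2 0.7 ['ok', 'ok', 'ok', 'ok', 'ok']
1.07 0.2 0.78 ['ok', 'ok', 'ok', 'ok', 'ok']
1.07 0.55 0.55 ['ok', '0.17', '0.40', '0.17', 'ok']
1.07 0.55 0.62 ['ok', 'ok', '0.18', 'ok', 'ok']
1.07 0.55 0.7 ['ok', 'ok', '0.10', 'ok', 'ok']
1.07 0.55 0.78 ['ok', 'ok', 'ok', 'ok', 'ok']
1.07 0.85 0.55 ['ok', '0.17', '0.39', '0.17', 'ok']
1.07 0.85 0.62 ['ok', 'ok', '0.18', 'ok', 'ok']
1.07 0.85 0.7 ['ok', 'ok', 'ok', 'ok', 'ok']
1.07 0.85 0.78 ['ok', 'ok', 'ok', 'ok', 'ok']
gap [0.571 0.31  0.   ]
left [0.595 0.361 0.   ]
n2 [0.555 0.174 0.   ]
gunend [0.734 0.327 0.   ]
tubeend [0.818 0.284 0.   ]
front [0.412 0.202 0.   ]
```

```bash
python3 - <<'E'
from ik import *
from h import cur,rows,bot
p,R=cur();print(p)
F0=frame(1.055,-.5)
q=bot.sense()['q'];T0=.94-.5
for yu,P in((1.45,np.array([.51,.285,.095])),(1.55,np.array([.52,.29,.095]))):
  qq=q;W=[]
  P0=p+R.apply([0,0,.018]);n=12;o=[]
  for i in range(1,n+1):
    a=i/n;a1=min(1,a*2);Y=1.055+(yu-1.055)*a1;t=T0+(1.0708-T0)*max(0,a*1.5-.5)
    Q=frame(Y,t);pp=P0+(P-P0)*a1-Q.apply([0,0,.018]);W.append((pp,Q,1));c,qq=ik(pp,Q,1,qq);o.append(np.sqrt(2*c).round(3))
  print(yu,o,qq.round(2))
  if yu==1.45 : rows(W,.6)
E
```

```text
[0.48809878 0.28156086 0.10252618]
1.45 [np.float64(0.024), np.float64(0.0), np.float64(0.0), np.float64(0.0), np.float64(0.0), np.float64(0.0), np.float64(0.0), np.float64(0.0), np.float64(0.026), np.float64(0.008), np.float64(0.004), np.float64(0.001)] [ 0.7   1.33 -1.38  2.19  1.32  0.21 -1.43]
[[2, 4, -1, 0.062, 0.001, -0.06, 0.6], [1, 3, -1, 0.028, -0.0, -0.059, 0.6], [1, 4, -1, 0.028, -0.0, -0.06, 0.6], [1, 3, -1, 0.028, -0.0, -0.059, 0.6], [0, 4, -1, 0.031, 0.079, -0.059, 0.6], [-1, 3, -1, 0.034, 0.079, -0.056, 0.6], [-1, 0, 0, 0.0, 0.078, 0.0, 0.6], [-2, 0, 0, 0.0, 0.079, 0.0, 0.6], [-1, 0, 0, 0.0, 0.079, 0.0, 0.6], [-2, 0, 0, 0.0, 0.079, 0.0, 0.6]]
[[-1, 0, 0, 0.0, 0.079, 0.0, 0.6], [-1, 0, 0, 0.0, 0.079, 0.0, 0.6]]
end [0.5078 0.2695 0.1041] max [2.    4.    1.    0.062 0.079 0.06  0.6  ]
1.55 [np.float64(0.0), np.float64(0.015), np.float64(0.027), np.float64(0.023), np.float64(0.0), np.float64(0.0), np.float64(0.0), np.float64(0.0), np.float64(0.0), np.float64(0.0), np.float64(0.0), np.float64(0.0)] [ 0.64  1.22 -1.23  2.09  0.1   0.22 -0.18]
```

```bash
python3 - <<'E'
from ik import *
from h import cur,rows,bot
p,R=cur();q=bot.sense()['q'];T0=.94-.5;P0=p+R.apply([0,0,.018]);n=10
for yu,P in((1.055,[.55,.32,.095]),(1.2,[.55,.31,.095]),(1.1,[.565,.325,.095])):
  P=np.array(P);qq=q;W=[];o=[]
  for i in range(1,n+1):
    a=i/n;a1=min(1,a*1.4);Y=1.055+(yu-1.055)*a1;t=T0+(1.0708-T0)*max(0,a*1.4-.4)
    Q=frame(Y,t);pp=P0+(P-P0)*a1-Q.apply([0,0,.018]);W.append((pp,Q,1));c,qq=ik(pp,Q,1,qq);o.append(float(np.sqrt(2*c).round(3)))
  print(yu,o,qq.round(2));rows(W,.6)
E
```

```text
1.055 [0.0, 0.005, 0.0, 0.0, 0.0, 0.027, 0.001, 0.011, 0.055, 0.093] [ 0.56  1.3  -1.39  2.29  2.5   0.52 -2.85]
[[8, 5, 2, 0.034, -0.0, -0.0, 0.6], [7, 5, 3, -0.0, -0.0, -0.0, 0.6], [8, 5, 2, -0.0, 0.013, -0.0, 0.6], [6, 5, 2, -0.0, 0.088, -0.0, 0.6], [6, 5, 3, 0.0, 0.088, -0.0, 0.6], [5, 4, 4, 0.0, 0.088, -0.0, 0.6], [5, 5, 4, 0.0, 0.089, -0.0, 0.6], [-1, 1, 1, 0.0, 0.088, -0.0, 0.6], [-1, 0, 0, 0.0, 0.088, -0.0, 0.6], [-2, 0, 0, 0.0, 0.089, -0.0, 0.6]]
end [0.5422 0.3058 0.1036] max [8.    5.    4.    0.034 0.089 0.    0.6  ]
1.2 [0.0, 0.012, 0.015, 0.033, 0.0, 0.001, 0.0, 0.024, 0.0, 0.002] [ 0.61  1.33 -1.39  2.27  2.47  0.41 -2.74]
[[7, 6, 2, 0.043, 0.0, -0.019, 0.6], [6, 6, 2, 0.008, 0.0, -0.018, 0.6], [6, 6, 1, 0.009, 0.013, -0.018, 0.6], [5, 6, 2, 0.01, 0.088, -0.018, 0.6], [4, 6, 2, 0.011, 0.088, -0.017, 0.6], [4, 7, 3, 0.013, 0.089, -0.016, 0.6], [4, 6, 3, 0.014, 0.088, -0.015, 0.6], [-1, 1, 0, 0.002, 0.088, -0.002, 0.6], [-2, 0, 1, -0.0, 0.089, 0.0, 0.6], [-1, 0, 0, -0.0, 0.088, 0.0, 0.6]]
end [0.5444 0.2957 0.1036] max [7.    7.    3.    0.043 0.089 0.019 0.6  ]
1.1 [0.0, 0.008, 0.006, 0.055, 0.0, 0.0, 0.004, 0.0, 0.002, 0.037] [ 0.56  1.32 -1.39  2.26  2.52  0.51 -2.85]
[[9, 7, 3, 0.037, 0.0, -0.006, 0.6], [9, 6, 3, 0.002, 0.0, -0.006, 0.6], [9, 7, 3, 0.003, 0.013, -0.005, 0.6], [7, 6, 3, 0.003, 0.088, -0.006, 0.6], [8, 7, 4, 0.004, 0.088, -0.005, 0.6], [6, 6, 5, 0.003, 0.089, -0.005, 0.6], [6, 7, 5, 0.005, 0.088, -0.004, 0.6], [0, 1, 1, 0.001, 0.088, -0.001, 0.6], [-2, 0, 0, -0.0, 0.089, -0.0, 0.6], [-1, 0, 0, -0.0, 0.088, -0.0, 0.6]]
end [0.5578 0.3111 0.1037] max [9.0e+00 7.0e+00 5.0e+00 3.7e-02 8.9e-02 6.0e-03 6.0e-01]
```

The outward tilt isn't workable close in. An inward tilt is comfortable kinematically, so I'll turn the plate so its top end faces the base and check that path.

```bash
cat >> ik.py <<'E'
def path(W,q):
    """W: (pos,Rot,n) ; prints worst IK error and end q"""
    from scipy.spatial.transform import Slerp
    from h import cur
    p,R=cur();o=[]
    for P,Q,n in W:
        sl=Slerp([0,1],Ro.concatenate([R,Q]))
        for i in range(1,n+1,2):
            a=i/n;c,q=ik(p+(P-p)*a,sl(a),1,q);o.append(float(np.sqrt(2*c).round(3)))
        p,R=np.array(P),Q
        print(max(o),q.round(2))
E
python3 - <<'E'
from ik import *
from h import cur,rows,bot
p,R=cur();q=bot.sense()['q']
P=np.array([.42,.255,.105]);Y=1.055
W=[(np.array([.47,.27,.2]),frame(Y,0),6)]
for i in(1,2,3):W.append((np.array([.47,.27,.2])+i/3*(np.array([.43,.26,.2])-[.47,.27,.2]),frame(Y+i*.88,0),8))
Q=lambda t:frame(Y+2.64,t)
for t in(.3,.6,.85,1.0708):W.append((P+[0,0,.06*(1.07-t)]-Q(t).apply([0,0,.018]),Q(t),3))
path(W,q);rows(W,.6)
E
```

```text
0.061 [ 0.07  0.56 -0.94  1.88  0.56  0.9  -1.64]
0.061 [ 0.03  0.55 -0.93  1.83  0.51  1.03 -0.85]
0.061 [ 0.05  0.54 -0.96  1.86  0.51  1.02  0.01]
0.061 [ 0.11  0.56 -1.08  1.9   0.58  1.04  0.8 ]
0.061 [-0.05  0.7  -0.91  1.73  0.46  1.29  1.01]
0.061 [-0.21  0.84 -0.73  1.52  0.34  1.56  1.11]
0.061 [-0.33  0.96 -0.54  1.36  0.24  1.77  1.21]
0.061 [-0.44  1.06 -0.33  1.25  0.14  1.92  1.33]
[[4, -1, -16, 0.006, -0.073, -0.001, 0.6], [3, -1, -16, 0.005, -0.073, -0.001, 0.6], [2, -1, -17, 0.006, -0.074, -0.001, 0.6], [0, -2, -17, 0.005, -0.073, -0.002, 0.6], [-1, -2, -16, 0.006, -0.074, -0.001, 0.6], [-2, -1, -16, 0.005, -0.073, -0.002, 0.6], [-1, -1, 0, 0.0, 0.0, -0.11, 0.6], [-1, -1, 0, 0.0, 0.0, -0.11, 0.6], [-1, -2, 0, 0.0, 0.0, -0.11, 0.6], [-1, -2, 0, 0.0, 0.0, -0.11, 0.6]]
[[0, -2, 0, 0.0, 0.0, -0.11, 0.6], [0, -1, 0, 0.0, 0.0, -0.11, 0.6], [0, -2, 0, 0.0, 0.0, -0.11, 0.6], [-1, -1, -1, 0.0, 0.0, -0.11, 0.6], [0, -2, 0, 0.0, 0.0, -0.11, 0.6], [0, -2, 0, 0.0, 0.0, -0.11, 0.6], [1, -2, 0, 0.0, 0.0, -0.11, 0.6], [1, -1, 0, 0.0, 0.0, -0.11, 0.6], [1, -1, 0, 0.0, 0.0, -0.11, 0.
[... 179 characters left out ...]
, 0, 0, -0.0, 0.0, -0.11, 0.6], [2, 0, 0, -0.0, 0.0, -0.11, 0.6], [1, 0, 0, -0.0, 0.0, -0.11, 0.6], [2, 0, 0, -0.0, 0.0, -0.11, 0.6], [2, 0, 0, -0.0, 0.0, -0.11, 0.6], [1, 0, 0, -0.0, 0.0, -0.11, 0.6]]
[[2, 0, 11, -0.0, 0.1, 0.0, 0.6], [1, 0, 11, -0.0, 0.1, 0.0, 0.6], [0, 1, 10, -0.0, 0.1, 0.0, 0.6], [-4, 0, 6, -0.0, 0.1, 0.0, 0.6], [-4, 0, 6, -0.0, 0.1, 0.0, 0.6], [-5, 0, 5, -0.0, 0.1, 0.0, 0.6], [-4, 0, 4, -0.0, 0.083, 0.0, 0.6], [-5, 0, 4, -0.0, 0.084, 0.0, 0.6], [-5, 0, 4, -0.0, 0.083, 0.0, 0.6], [-5, 0, 3, -0.0, 0.074, 0.0, 0.6]]
[[-4, 0, 3, -0.0, 0.073, 0.0, 0.6], [-5, 0, 2, -0.0, 0.074, 0.0, 0.6]]
end [0.4334 0.2638 0.1139] max [5.0e+00 2.0e+00 1.7e+01 6.0e-03 1.0e-01 1.1e-01 6.0e-01]
```

Emit:
apply_moves --commands '[[[4,-1,-16,0.006,-0.073,0,0.6],[3,-1,-16,0.006,-0.073,0,0.6],[2,-1,-17,0.006,-0.073,-0.002,0.6],[0,-2,-17,0.005,-0.073,-0.002,0.6],[-1,-2,-16,0.005,-0.074,-0.002,0.6],[-2,-1,-16,0.005,-0.073,-0.002,0.6],[-1,-1,0,0,0,-0.11,0.6],[-1,-1,0,0,0,-0.11,0.6],[-1,-2,0,0,0,-0.11,0.6],[-1,-2,0,0,0,-0.11,0.6]]]'

```text
clock: 10.08
position: [0.4634, 0.2681, 0.1942]
tool_rot: [-0.001, 0.731, 0.682, 0.012]
contact_force: [-0.2, -0.5, -0.9]
grip_width: 0.713
grasp_force: 38.2
```

Emit:
apply_moves --commands '[[[0,-2,0,0,0,-0.11,0.6],[0,-1,0,0,0,-0.11,0.6],[0,-2,0,0,0,-0.11,0.6],[-1,-1,-1,0,0,-0.11,0.6],[0,-2,0,0,0,-0.11,0.6],[0,-2,0,0,0,-0.11,0.6],[1,-2,0,0,0,-0.11,0.6],[1,-1,0,0,0,-0.11,0.6],[1,-1,0,0,0,-0.11,0.6],[1,-1,0,0,0,-0.11,0.6]]]'

```text
clock: 10.92
position: [0.4473, 0.2644, 0.1945]
tool_rot: [0.005, 0.267, 0.964, 0.01]
contact_force: [0.1, 0.1, -1.0]
grip_width: 0.706
grasp_force: 38.2
```

Emit:
apply_moves --commands '[[[1,-1,0,0,0,-0.11,0.6],[2,-2,0,0,0,-0.11,0.6],[1,-1,0,0,0,-0.11,0.6],[2,-1,0,0,0,-0.11,0.6],[2,0,0,0,0,-0.11,0.6],[2,0,0,0,0,-0.11,0.6],[1,0,0,0,0,-0.11,0.6],[2,0,0,0,0,-0.11,0.6],[2,0,0,0,0,-0.11,0.6],[1,0,0,0,0,-0.11,0.6]]]'

```text
clock: 11.75
position: [0.43, 0.2604, 0.1941]
tool_rot: [0.01, -0.276, 0.961, 0.006]
contact_force: [-0.6, 0.6, -0.4]
grip_width: 0.715
grasp_force: 38.2
```

Emit:
apply_moves --commands '[[[0,0,0,0,0,0,0.6],[0,0,0,0,0,0,0.6],[0,0,0,0,0,0,0.6]]]'

```text
clock: 12.0
position: [0.4315, 0.2599, 0.194]
tool_rot: [0.011, -0.271, 0.963, 0.005]
contact_force: [0.3, -1.4, -1.1]
grip_width: 0.71
grasp_force: 38.2
```

```bash
python3 - <<'E'
from ik import *
from h import cur,rows,bot
p,R=cur();s=bot.sense();q=s['q'];print(p,q.round(2),s['grip_width'],R.as_matrix().round(3))
P=np.array([.42,.255,.105]);W=[]
Q=lambda t:frame(1.055+2.64,t)
for t in(.3,.6,.85,1.0708):W.append((P+[0,0,.06*(1.07-t)]-Q(t).apply([0,0,.018]),Q(t),3))
path(W,q);rows(W,.6)
E
```

```text
[0.43147081 0.25992936 0.19403029] [ 0.23  0.73 -1.41  1.92  0.8   1.19  0.65] 0.7095191418906072 [[-0.853 -0.521  0.019]
 [-0.521  0.853  0.017]
 [-0.025  0.004 -1.   ]]
0.003 [ 0.09  0.91 -1.34  1.73  0.7   1.49  0.7 ]
0.003 [-0.01  1.14 -1.39  1.52  0.67  1.82  0.65]
0.003 [-0.12  1.15 -1.11  1.36  0.5   1.92  0.82]
0.032 [-0.43  1.06 -0.35  1.25  0.14  1.92  1.31]
[[3, 1, 8, 0.002, 0.108, -0.002, 0.6], [1, 0, 9, 0.002, 0.108, -0.001, 0.6], [1, 1, 9, 0.001, 0.109, -0.002, 0.6], [-4, 0, 6, 0.0, 0.1, 0.0, 0.6], [-4, 0, 6, -0.0, 0.1, 0.0, 0.6], [-5, 0, 5, -0.0, 0.1, 0.0, 0.6], [-4, 0, 4, -0.0, 0.083, 0.0, 0.6], [-5, 0, 4, -0.0, 0.083, 0.0, 0.6], [-4, 0, 4, -0.0, 0.084, 0.0, 0.6], [-5, 0, 3, -0.0, 0.073, 0.0, 0.6]]
[[-5, 0, 3, -0.0, 0.074, 0.0, 0.6], [-5, 0, 2, -0.0, 0.073, 0.0, 0.6]]
end [0.4332 0.2635 0.1134] max [5.00e+00 1.00e+00 9.00e+00 2.00e-03 1.09e-01 2.00e-03 6.00e-01]
```

Emit:
apply_moves --commands '[[[3,1,8,0.002,0.108,-0.002,0.6],[1,0,9,0.002,0.108,-0.002,0.6],[1,1,9,0.001,0.108,-0.002,0.6],[-4,0,6,0,0.1,0,0.6],[-4,0,6,0,0.1,0,0.6],[-5,0,5,0,0.1,0,0.6]]]'

```text
clock: 12.5
position: [0.4294, 0.261, 0.1475]
tool_rot: [-0.286, -0.261, 0.918, -0.082]
contact_force: [0.1, 0.0, -0.0]
grip_width: 0.711
grasp_force: 38.2
```

```bash
python3 - <<'E'
from h import *
p,R=cur();s=bot.sense();print(s['q'].round(3),(frame(3.695).inv()*R).as_rotvec().round(3))
E
```

```text
[-0.031  1.031 -1.2    1.493  0.563  1.737  0.813] [ 0.001  0.603 -0.001]
```

Joint 3 is moving back from its limit. I'll continue the tilt.

Emit:
apply_moves --commands '[[[-4,0,4,0,0.083,0,0.6],[-5,0,4,0,0.083,0,0.6],[-4,0,4,0,0.084,0,0.6],[-5,0,3,0,0.073,0,0.6],[-5,0,3,0,0.074,0,0.6],[-5,0,2,0,0.073,0,0.6],[0,0,0,0,0,0,0.6],[0,0,0,0,0,0,0.6],[0,0,0,0,0,0,0.6]]]'

```text
clock: 13.25
position: [0.4308, 0.2636, 0.1153]
tool_rot: [-0.473, -0.242, 0.836, -0.137]
contact_force: [-0.1, 1.0, -0.5]
grip_width: 0.712
grasp_force: 38.3
```

```bash
python3 - <<'E'
from h import *
p,R=cur();s=bot.sense();print(p,s['q'].round(3),(frame(3.695).inv()*R).as_rotvec().round(3),s['grip_width'])
c=bot.read_camera('top');s=bot.read_camera('side')
a=cv2.resize(c[170:300,190:320],(450,450),interpolation=3);b=cv2.resize(s[100:240,180:280],(350,490),interpolation=3)
im=np.zeros((490,800,3),np.uint8);im[:450,:450]=a;im[:,450:]=b;cv2.imwrite('pics/g3.png',im[:,:,::-1])
E
```

```text
[0.43084028 0.26364468 0.11529939] [-0.307  1.114 -0.64   1.223  0.254  1.961  1.147] [ 0.005  1.03  -0.01 ] 0.7119786423827044
```

View pics/g3.png

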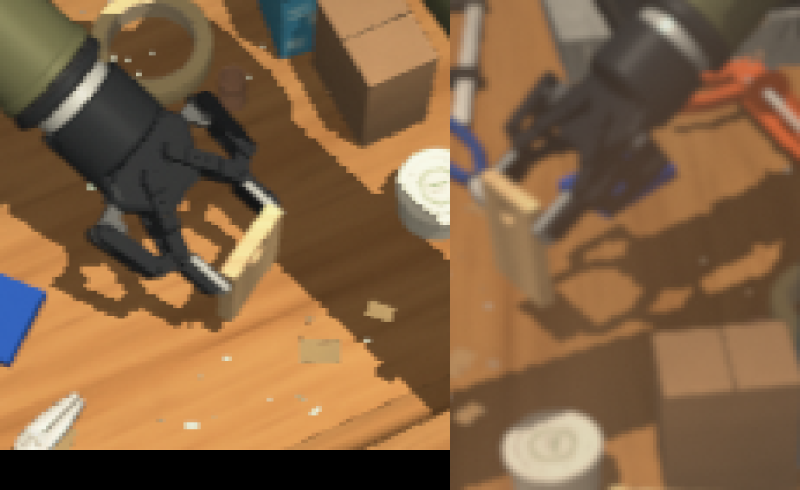

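The plate is held nearly upright, with the hole end at the top and the foot about 4 cm above the bench. Joint 6 is at its limit, so I'll move inward while finishing the tilt and then lower.

```bash
python3 - <<'E'
from h import *
p,R=cur();L=.018;P=p+R.apply([0,0,L]);print(P)
Q=frame(3.695,1.0708);d=np.array([-.85,-.52,0])
P1=P+.028*d
P2=P1-[0,0,.032]
rows([(P1-Q.apply([0,0,L]),Q,3),(P2-Q.apply([0,0,L]),Q,4)],.6)
E
```

```text
[0.41802735 0.25497975 0.1062789 ]
[[5, 0, 8, -0.002, 0.014, 0.002, 0.6], [4, 0, 8, -0.003, 0.014, 0.002, 0.6], [4, 0, 8, -0.002, 0.013, 0.003, 0.6], [-7, 0, 4, -0.0, 0.0, -0.0, 0.6], [-7, 0, 4, -0.0, 0.0, -0.0, 0.6], [-7, 0, 4, -0.0, 0.0, -0.0, 0.6], [-7, 0, 3, -0.0, 0.0, -0.0, 0.6]]
end [0.4082 0.2488 0.0829] max [7.0e+00 0.0e+00 8.0e+00 3.0e-03 1.4e-02 3.0e-03 6.0e-01]
```

Emit:
apply_moves --commands '[[[5,0,8,-0.002,0.014,0.002,0.6],[4,0,8,-0.003,0.014,0.002,0.6],[4,0,8,-0.002,0.014,0.003,0.6],[-7,0,4,0,0,0,0.6],[-7,0,4,0,0,0,0.6],[-7,0,4,0,0,0,0.6],[-7,0,3,0,0,0,0.6],[0,0,0,0,0,0,0.6],[0,0,0,0,0,0,0.6],[0,0,0,0,0,0,0.6]]]'

```text
clock: 14.18
position: [0.4086, 0.2477, 0.0819]
tool_rot: [-0.492, -0.234, 0.827, -0.141]
contact_force: [0.4, 0.8, -0.8]
grip_width: 0.712
grasp_force: 38.3
```

```bash
python3 - <<'E'
from h import *
p,R=cur();s=bot.sense();print(p,s['q'].round(3),(frame(3.695,1.0708).inv()*R).as_rotvec().round(3),s['contact_force'])
E
```

```text
[0.40864955 0.24774037 0.08191798] [-0.296  1.146 -0.622  1.301  0.248  1.896  1.134] [0.002 0.003 0.004] [ 0.37377788  0.75962962 -0.82742499]
```

Emit:
apply_moves --commands '[[[-2,0,1,0,0,0,0.6],[-2,0,1,0,0,0,0.6],[-2,0,1,0,0,0,0.6],[0,0,0,0,0,0,0.6],[0,0,0,0,0,0,0.6]]]'

```text
clock: 14.6
position: [0.4088, 0.2475, 0.0752]
tool_rot: [-0.492, -0.233, 0.827, -0.142]
contact_force: [0.7, 0.3, -1.2]
grip_width: 0.718
grasp_force: 38.3
```

Emit:
apply_moves --commands '[[[-1,0,0.5,0,0,0,0.6],[0,0,0,0,0,0,0.6],[-1,0,0.5,0,0,0,0.6],[0,0,0,0,0,0,0.6],[0,0,0,0,0,0,0.6]]]'

```text
clock: 15.02
position: [0.4089, 0.2475, 0.0729]
tool_rot: [-0.492, -0.233, 0.827, -0.142]
contact_force: [-0.1, -0.4, -0.1]
grip_width: 0.713
grasp_force: 38.3
```

Emit:
apply_moves --commands '[[[-1,0,0.5,0,0,0,0.6],[0,0,0,0,0,0,0.6],[0,0,0,0,0,0,0.6]]]'

```text
clock: 15.27
position: [0.4089, 0.2475, 0.0727]
tool_rot: [-0.492, -0.234, 0.827, -0.142]
contact_force: [0.9, -0.6, 5.1]
grip_width: 0.715
grasp_force: 38.6
```

Emit:
apply_moves --commands '[[[-1,0,0.5,0,0,0,0.6],[0,0,0,0,0,0,0.6],[0,0,0,0,0,0,0.6]]]'

```text
clock: 15.52
position: [0.4088, 0.2474, 0.0726]
tool_rot: [-0.492, -0.234, 0.826, -0.142]
contact_force: [2.0, -1.0, 11.1]
grip_width: 0.71
grasp_force: 38.9
```

Emit:
apply_moves --commands '[[[-1,0,0.5,0,0,0,0.6],[0,0,0,0,0,0,0.6],[0,0,0,0,0,0,0.6]]]'

```text
clock: 15.77
position: [0.4087, 0.2473, 0.0725]
tool_rot: [-0.493, -0.234, 0.826, -0.142]
contact_force: [1.8, -0.8, 16.1]
grip_width: 0.714
grasp_force: 39.1
```

Emit:
apply_moves --commands '[[[1,0,-0.5,0,0,0,0.6],[1,0,-0.5,0,0,0,0.6],[0,0,0,0,0,0,0.6],[0,0,0,0,0,0,0.6]]]' --squeeze 20

```text
clock: 16.1
position: [0.4088, 0.2475, 0.0727]
tool_rot: [-0.492, -0.234, 0.827, -0.142]
contact_force: [0.6, -0.4, 5.7]
grip_width: 0.716
grasp_force: 38.7
```

Emit:
apply_moves --commands '[[[0,0,0,0,0,0,0.73],[0,0,0,0,0,0,0.75],[0,0,0,0,0,0,0.8],[0,0,0,0,0,0,0.9],[0,0,0,0,0,0,1],[0,0,0,0,0,0,1],[0,0,0,0,0,0,1],[0,0,0,0,0,0,1]]]'

```text
clock: 16.77
position: [0.4089, 0.2476, 0.0718]
tool_rot: [-0.492, -0.233, 0.827, -0.142]
contact_force: [1.7, 0.7, -0.0]
grip_width: 1.001
grasp_force: 0.0
```

```bash
python3 - <<'E'
from h import *
c=bot.read_camera('top');s=bot.read_camera('side')
a=cv2.resize(c[200:300,210:310],(450,450),interpolation=3);b=cv2.resize(s[130:220,170:240],(350,450),interpolation=3)
im=np.hstack([a,b]);cv2.imwrite('pics/g4.png',im[:,:,::-1])
E
```

```text
(no output)
```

View pics/g4.png

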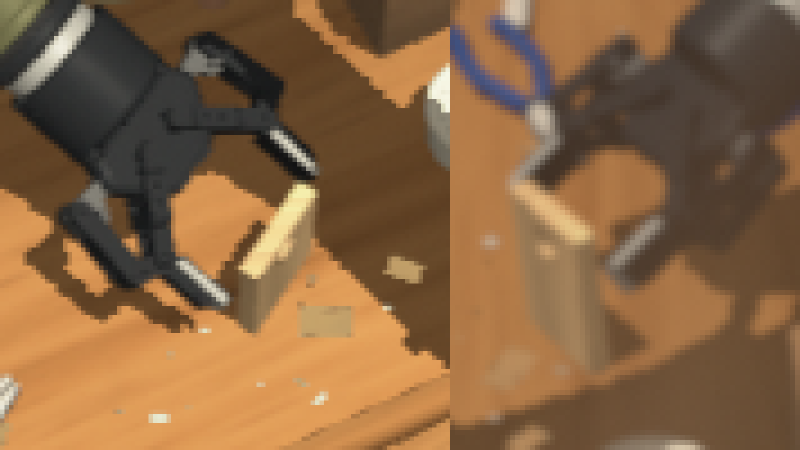

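The divider stands free on its foot with both fingers clear. I'll back off along the tool axis and then measure its pose.

Emit:
apply_moves --commands '[[[0,0,-10,0,0,0,1],[0,0,-20,0,0,0,1],[0,0,-35,0,0,0,1],[0,0,-35,0,0,0,1],[-20,0,-25,0,-0.05,0,1],[0,0,0,0,0,0,1],[0,0,0,0,0,0,1]]]'

```text
clock: 17.45
position: [0.4535, 0.2751, 0.0779]
tool_rot: [-0.492, -0.23, 0.827, -0.144]
contact_force: [0.1, -0.6, 0.4]
grip_width: 1.002
grasp_force: 0.0
```

```bash
python3 - <<'E'
from ik import *
from h import *
c=bot.read_camera('top');s=bot.read_camera('side');np.savez('im1.npz',T=c,S=s)
P=np.array([.3945,.2400,0])
u=np.array([np.cos(.553),np.sin(.553),0]);v=np.array([-u[1],u[0],0])
box=[P+a*.006*u+b*.031*v+[0,0,z] for z in(0,.088) for a,b in((1,1),(1,-1),(-1,-1),(-1,1))]
crops=[]
for n,im,(x0,y0,w,h),k in(('top',c,(235,215,60,60),6.5),('side',s,(165,140,60,60),6.5)):
    g=cv2.resize(im[y0:y0+h,x0:x0+w],None,fx=k,fy=k,interpolation=3)
    crops.append(g)
    print(n,[((x-x0+.5)*k-.5,(y-y0+.5)*k-.5) for x,y in proj(n,np.array(box)).round(2)])
    for r in bot.masks_of('divider',n):print(n,r['confidence'],r['point'],r['region'].sum())
cv2.imwrite('pics/g5.png',np.hstack(crops)[:,:,::-1])
p,R=cur();q=bot.sense()['q'];print(p,q.round(2))
F=frame(2.124);h=np.array([.3945,.24,.20])
W=[(np.array([.43,.26,.235]),R*Ro.from_euler('y',-.4),4)]
R1=frame(3.695-.9,.2);W+=[(np.array([.41,.25,.23]),R1,10),(h,F,9)]
path(W,q);rows(W,1.0)
E
```

```text
top [(np.float64(177.01500000000001), np.float64(376.6299999999999)), (np.float64(259.56499999999994), np.float64(257.225)), (np.float64(284.20000000000005), np.float64(272.2399999999999)), (np.float64(201.9099999999999), np.float64(392.23000000000013)), (np.float64(178.31499999999994), np.float64(295.18500000000006)), (np.float64(265.8700000000001), np.float64(170.18999999999994)), (np.float64(292.0), np.float64(185.92000000000004)), (np.float64(204.7699999999999), np.float64(311.56499999999994))]
top 0.72 [269.5, 258.4] 328
top 0.6 [182.0, 259.3] 747
side [(np.float64(157.6450000000001), np.float64(340.42499999999995)), (np.float64(238.24499999999995), np.float64(415.9549999999999)), (np.float64(213.2849999999999), np.float64(428.36999999999995)), (np.float64(133.14000000000001), np.float64(351.93)), (np.float64(133.39999999999998), np.float64(171.35999999999999)), (np.float64(217.89999999999998), np.float64(244.81000000000006)), (np.float64(191.25), np.float64(256.9)), (np.float64(107.27000000000008), np.float64(182.53999999999996))]
side 0.96 [190.8, 186.3] 473
[0.45263561 0.2747
[... 491 characters left out ...]
45, 0.082, 1.0], [2, -1, 1, -0.039, -0.044, 0.081, 1.0], [1, -1, 1, -0.039, -0.045, 0.082, 1.0]]
[[2, -1, 1, -0.039, -0.044, 0.081, 1.0], [1, -1, 2, -0.038, -0.045, 0.082, 1.0], [2, -1, 1, -0.039, -0.044, 0.081, 1.0], [1, -1, 1, -0.038, -0.045, 0.082, 1.0], [1, -2, 4, -0.007, -0.021, 0.074, 1.0], [0, -2, 3, -0.008, -0.021, 0.074, 1.0], [1, -2, 3, -0.007, -0.021, 0.074, 1.0], [0, -2, 4, -0.008, -0.021, 0.074, 1.0], [0, -2, 3, -0.008, -0.022, 0.074, 1.0], [0, -2, 4, -0.007, -0.022, 0.075, 1.0]]
[[1, -2, 3, -0.007, -0.021, 0.074, 1.0], [0, -1, 4, -0.008, -0.021, 0.075, 1.0], [1, -2, 3, -0.008, -0.022, 0.074, 1.0]]
end [0.3943 0.2403 0.2   ] max [38.     2.    23.     0.039  0.1    0.082  1.   ]
```

View pics/g5.png

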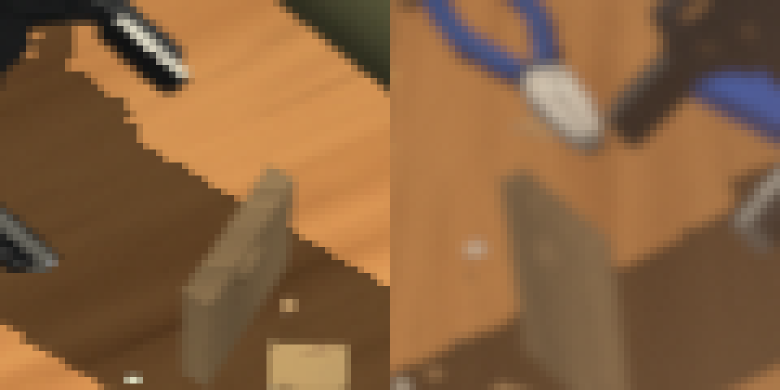

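The predicted standing pose matches both views to within a pixel: the top face is at about (180–293, 170–305) in the left crop. The divider is upright. I'll rise straight up and swing over to a top-down pose.

Emit:
apply_moves --commands '[[[35,0,-20,0,-0.1,0,1],[32,0,-23,0,-0.1,0,1],[30,0,-26,0,-0.1,0,1],[27,0,-29,0,-0.1,0,1],[0,0,0,0,-0.1,0,1],[0,0,0,0,-0.1,0,1]]]'

```text
clock: 18.15
position: [0.4568, 0.2785, 0.2398]
tool_rot: [-0.222, -0.263, 0.937, -0.066]
contact_force: [-0.1, 0.1, -0.9]
grip_width: 0.997
grasp_force: 0.0
```

```bash
python3 - <<'E'
from ik import *
from h import *
p,R=cur();q=bot.sense()['q'];print(p,q.round(2))
F=frame(2.124);h=np.array([.3945,.24,.20])
W=[(np.array([.42,.255,.23]),frame(2.9,.15),9),(h,F,10)]
path(W,q);rows(W,.6)
E
```

```text
[0.45676284 0.27852062 0.23978412] [-0.57  0.64 -0.03  1.4   0.    1.57  1.52]
0.002 [-0.5   0.37 -0.03  1.8  -0.1   1.08  0.86]
0.004 [-0.59  0.31  0.02  1.98 -0.02  0.86  0.08]
[[4, 0, 3, -0.027, -0.033, 0.084, 0.6], [4, -1, 3, -0.027, -0.033, 0.084, 0.6], [4, -1, 3, -0.027, -0.033, 0.084, 0.6], [4, -1, 3, -0.028, -0.033, 0.084, 0.6], [4, -2, 2, -0.027, -0.033, 0.084, 0.6], [4, -2, 2, -0.028, -0.033, 0.084, 0.6], [4, -2, 2, -0.027, -0.033, 0.083, 0.6], [3, -3, 2, -0.028, -0.033, 0.084, 0.6], [3, -3, 3, -0.027, -0.032, 0.083, 0.6], [2, -2, 3, -0.006, -0.014, 0.077, 0.6]]
[[2, -2, 3, -0.006, -0.014, 0.078, 0.6], [1, -2, 3, -0.006, -0.014, 0.077, 0.6], [1, -3, 3, -0.006, -0.014, 0.077, 0.6], [1, -3, 3, -0.006, -0.014, 0.078, 0.6], [1, -3, 3, -0.006, -0.015, 0.077, 0.6], [1, -3, 3, -0.006, -0.014, 0.078, 0.6], [1, -3, 3, -0.006, -0.015, 0.077, 0.6], [0, -2, 4, -0.006, -0.015, 0.078, 0.6], [0, -3, 3, -0.005, -0.014, 0.077, 0.6]]
end [0.3946 0.2396 0.2001] max [4.    3.    4.    0.028 0.033 0.084 0.6  ]
```

Emit:
apply_moves --commands '[[[4,0,3,-0.027,-0.033,0.084,0.6],[4,-1,3,-0.027,-0.033,0.084,0.6],[4,-1,3,-0.027,-0.033,0.084,0.6],[4,-1,3,-0.028,-0.033,0.084,0.6],[4,-2,2,-0.027,-0.033,0.084,0.6],[4,-2,2,-0.028,-0.033,0.084,0.6],[4,-2,2,-0.027,-0.033,0.083,0.6],[3,-3,2,-0.028,-0.033,0.084,0.6],[3,-3,3,-0.027,-0.032,0.083,0.6],[2,-2,3,-0.006,-0.014,0.077,0.6]]]'

```text
clock: 18.98
position: [0.4151, 0.252, 0.2248]
tool_rot: [-0.071, 0.161, 0.984, 0.005]
contact_force: [-0.1, 0.1, 0.8]
grip_width: 0.604
grasp_force: 0.0
```

Emit:
apply_moves --commands '[[[2,-2,3,-0.006,-0.014,0.078,0.6],[1,-2,3,-0.006,-0.014,0.077,0.6],[1,-3,3,-0.006,-0.014,0.077,0.6],[1,-3,3,-0.006,-0.014,0.078,0.6],[1,-3,3,-0.006,-0.015,0.077,0.6],[1,-3,3,-0.006,-0.014,0.078,0.6],[1,-3,3,-0.006,-0.015,0.077,0.6],[0,-2,4,-0.006,-0.015,0.078,0.6],[0,-3,3,-0.005,-0.014,0.077,0.6],[0,0,0,0,0,0,0.6]]]'

```text
clock: 19.82
position: [0.3915, 0.2387, 0.1972]
tool_rot: [-0.003, 0.488, 0.873, -0.006]
contact_force: [-1.8, -0.6, -1.0]
grip_width: 0.599
grasp_force: 0.0
```

Emit:
apply_moves --commands '[[[0,0,0,0,0,0,0.6],[0,0,0,0,0,0,0.6],[0,0,0,0,0,0,0.6]]]'

```text
clock: 20.07
position: [0.3939, 0.2387, 0.1981]
tool_rot: [-0.002, 0.486, 0.874, -0.005]
contact_force: [0.2, -0.0, 0.3]
grip_width: 0.6
grasp_force: 0.0
```

```bash
python3 - <<'E'
from h import *
p,R=cur();q=bot.sense()['q'];print(p,q.round(2),(frame(2.124).inv()*R).as_rotvec().round(4))
F=frame(2.124);rows([(np.array([.3945,.24,.12]),F,4),(np.array([.3945,.24,.076]),F,5)],.6)
E
```

```text
[0.39386942 0.23869592 0.1981371 ] [-0.88  0.34  0.38  2.   -0.17  0.84  0.15] [ 0.0102 -0.0011 -0.0016]
[[0, 1, 20, -0.003, 0.0, 0.0, 0.6], [0, 0, 19, -0.002, 0.0, 0.001, 0.6], [0, 0, 20, -0.003, 0.001, 0.0, 0.6], [1, 1, 19, -0.002, 0.0, 0.001, 0.6], [0, 0, 9, -0.0, 0.0, -0.0, 0.6], [0, 0, 9, -0.0, 0.0, -0.0, 0.6], [0, 0, 9, -0.0, 0.0, -0.0, 0.6], [0, 0, 9, -0.0, 0.0, -0.0, 0.6], [0, 0, 8, -0.0, 0.0, -0.0, 0.6]]
end [0.3947 0.2403 0.0761] max [1.e+00 1.e+00 2.e+01 3.e-03 1.e-03 1.e-03 6.e-01]
```

Emit:
apply_moves --commands '[[[0,1,20,-0.003,0,0,0.6],[0,0,19,-0.002,0,0.001,0.6],[0,0,20,-0.003,0.001,0,0.6],[1,1,19,-0.002,0,0.001,0.6],[0,0,9,0,0,0,0.6],[0,0,9,0,0,0,0.6],[0,0,9,0,0,0,0.6],[0,0,9,0,0,0,0.6],[0,0,8,0,0,0,0.6],[0,0,0,0,0,0,0.6]]]'

```text
clock: 20.9
position: [0.3941, 0.2399, 0.0748]
tool_rot: [-0.0, 0.488, 0.873, -0.001]
contact_force: [-1.1, 0.4, 1.2]
grip_width: 0.598
grasp_force: 0.0
```

Emit:
apply_moves --commands '[[[0,0,0,0,0,0,0.5],[0,0,0,0,0,0,0.4],[0,0,0,0,0,0,0.3]]]'

```text
clock: 21.15
position: [0.3948, 0.2403, 0.0764]
tool_rot: [0.0, 0.488, 0.873, 0.0]
contact_force: [0.1, -0.8, -0.1]
grip_width: 0.303
grasp_force: 0.0
```

```bash
python3 - <<'E'
from h import *
p,R=cur();q=bot.sense()['q'];print(p,q.round(2),(frame(2.124).inv()*R).as_rotvec().round(4), 'off in tool xy',R.inv().apply(np.array([.3945,.24,.076])-p))
E
```

```text
[0.39481756 0.24031656 0.07642489] [-0.79  0.53  0.28  2.15 -0.29  0.5   0.26] [-0.0007 -0.0007  0.0019] off in tool xy [-0.00010304 -0.00043661  0.00042467]
```

Well centred, so I'll close slowly and then lift.

Emit:
apply_moves --commands '[[[0,0,0,0,0,0,0.26],[0,0,0,0,0,0,0.22],[0,0,0,0,0,0,0.19],[0,0,0,0,0,0,0.16],[0,0,0,0,0,0,0.12],[0,0,0,0,0,0,0.05],[0,0,0,0,0,0,0.05],[0,0,0,0,0,0,0.05]]]' --squeeze 40

```text
clock: 21.82
position: [0.3946, 0.2403, 0.0762]
tool_rot: [0.0, 0.488, 0.873, -0.0]
contact_force: [-0.1, -0.3, 4.5]
grip_width: 0.137
grasp_force: 39.2
```

Emit:
apply_moves --commands '[[[0,0,-5,0,0,0,0.05],[0,0,-15,0,0,0,0.05],[0,0,-25,0,0,0,0.05],[0,0,-30,0,0,0,0.05],[0,0,-30,0,0,0,0.05],[0,0,-30,0,0,0,0.05],[0,0,-20,0,0,0,0.05],[0,0,-10,0,0,0,0.05],[0,0,0,0,0,0,0.05],[0,0,0,0,0,0,0.05]]]'

```text
clock: 22.65
position: [0.3943, 0.2402, 0.2411]
tool_rot: [0.0, 0.488, 0.873, -0.0]
contact_force: [-0.6, 0.5, -0.4]
grip_width: 0.128
grasp_force: 39.0
```

```bash
python3 - <<'E'
from ik import *
from h import *
p,R=cur();s=bot.sense();q=s['q'];print(p,q.round(2),s['grip_width'],s['grasp_force'])
Yf=-.212+np.pi/2;Y0=2.124
slot=np.array([.557,-.065,.265]);W=[]
A=[(.45,.16,.27),(.50,.08,.275),(.54,0,.275)]
for i,a in enumerate(A):W.append((np.array(a),frame(Y0+(Yf-Y0)*(i+1)/4),4))
W.append((slot,frame(Yf),4))
path(W,q);rows(W,.05)
E
```

```text
[0.39430001 0.24021483 0.24105492] [-0.91  0.29  0.41  1.94 -0.14  0.94  0.12] 0.12810424690278285 38.983410163964436
0.0 [-0.75  0.27  0.41  1.87 -0.13  1.02  0.13]
0.009 [-0.95  0.42  1.03  1.8  -0.4   1.13  0.43]
0.015 [-0.71  0.46  0.95  1.73 -0.4   1.15  0.39]
0.015 [-0.52  0.49  0.9   1.67 -0.41  1.17  0.32]
[[-24, 1, -7, 0.0, 0.0, 0.047, 0.05], [-24, 3, -7, 0.0, 0.0, 0.048, 0.05], [-24, 4, -7, 0.0, 0.0, 0.047, 0.05], [-25, 4, -8, 0.0, 0.001, 0.048, 0.05], [-23, 5, -1, 0.0, -0.0, 0.048, 0.05], [-23, 6, -1, 0.0, -0.0, 0.048, 0.05], [-22, 7, -1, 0.0, -0.0, 0.047, 0.05], [-23, 7, -2, 0.0, -0.001, 0.048, 0.05], [-21, 7, 0, 0.0, 0.0, 0.048, 0.05], [-21, 7, 0, 0.0, 0.0, 0.048, 0.05]]
[[-21, 9, 0, 0.0, 0.0, 0.048, 0.05], [-20, 9, 0, 0.0, 0.0, 0.047, 0.05], [-16, 5, 3, 0.0, 0.0, 0.048, 0.05], [-16, 5, 2, 0.0, 0.0, 0.048, 0.05], [-16, 6, 3, 0.0, 0.0, 0.048, 0.05], [-15, 7, 2, 0.0, 0.0, 0.047, 0.05]]
end [ 0.5568 -0.065   0.2651] max [2.5e+01 9.0e+00 8.0e+00 0.0e+00 1.0e-03 4.8e-02 5.0e-02]
```

Emit:
apply_moves --commands '[[[-24,1,-7,0,0,0.047,0.05],[-24,3,-7,0,0,0.048,0.05],[-24,4,-7,0,0,0.047,0.05],[-25,4,-8,0,0.001,0.048,0.05],[-23,5,-1,0,0,0.048,0.05],[-23,6,-1,0,0,0.048,0.05],[-22,7,-1,0,0,0.047,0.05],[-23,7,-2,0,-0.001,0.048,0.05],[-21,7,0,0,0,0.048,0.05],[-21,7,0,0,0,0.048,0.05]]]'

```text
clock: 23.48
position: [0.5197, 0.039, 0.2734]
tool_rot: [-0.0, 0.681, 0.732, -0.002]
contact_force: [0.2, 0.2, -1.0]
grip_width: 0.137
grasp_force: 38.9
```

Emit:
apply_moves --commands '[[[-21,9,0,0,0,0.048,0.05],[-20,9,0,0,0,0.047,0.05],[-16,5,3,0,0,0.048,0.05],[-16,5,2,0,0,0.048,0.05],[-16,6,3,0,0,0.048,0.05],[-15,7,2,0,0,0.047,0.05],[0,0,0,0,0,0,0.05],[0,0,0,0,0,0,0.05],[0,0,0,0,0,0,0.05],[0,0,0,0,0,0,0.05]]]'

```text
clock: 24.32
position: [0.5567, -0.0637, 0.2645]
tool_rot: [-0.0, 0.777, 0.629, -0.001]
contact_force: [0.1, 0.9, -0.4]
grip_width: 0.134
grasp_force: 39.0
```

```bash
python3 - <<'E'
from h import *
Yf=-.212+np.pi/2
p,R=cur();s=bot.sense();print(p,s['q'].round(2),(frame(Yf).inv()*R).as_rotvec().round(4))
rows([(np.array([.557,-.065,.198]),frame(Yf),6)],.05)
E
```

```text
[ 0.55671779 -0.06372731  0.26449971] [-0.35  0.46  0.66  1.67 -0.31  1.12  0.18] [ 0.0011 -0.0005 -0.0022]
[[0, 0, 11, -0.0, 0.0, 0.0, 0.05], [0, 0, 11, -0.0, 0.0, 0.0, 0.05], [0, 0, 11, -0.0, 0.0, 0.001, 0.05], [0, 0, 11, -0.0, 0.0, 0.0, 0.05], [-1, 0, 11, -0.001, 0.0, 0.001, 0.05], [0, 1, 12, -0.0, 0.0, 0.0, 0.05]]
end [ 0.5574 -0.0649  0.1975] max [1.0e+00 1.0e+00 1.2e+01 1.0e-03 0.0e+00 1.0e-03 5.0e-02]
```

Emit:
apply_moves --commands '[[[0,0,11,0,0,0,0.05],[0,0,11,0,0,0,0.05],[0,0,11,0,0,0,0.05],[0,0,11,0,0,0,0.05],[0,0,11,0,0,0.001,0.05],[0,1,12,0,0,0,0.05],[0,0,0,0,0,0,0.05],[0,0,0,0,0,0,0.05],[0,0,0,0,0,0,0.05],[0,0,0,0,0,0,0.05]]]'

```text
clock: 25.15
position: [0.5583, -0.0654, 0.1988]
tool_rot: [0.001, 0.778, 0.628, 0.0]
contact_force: [-0.1, -0.0, 0.0]
grip_width: 0.137
grasp_force: 39.0
```

```bash
python3 - <<'E'
from h import *
c=bot.read_camera('top');s=bot.read_camera('side');np.savez('im2.npz',T=c,S=s)
p,R=cur();print(p,R.as_matrix().round(4))
ce=p+R.apply([-.0014,0,0])
foot=np.array([ce+R.apply([a*.031,b*.006,.076]) for a,b in((1,1),(1,-1),(-1,-1),(-1,1))])
ps=-1.783;C=Ro.from_euler('z',ps)
slot=np.array([.557,-.065,0])+C.apply(np.array([[a*.033,b*.007,.092] for a,b in((1,1),(1,-1),(-1,-1),(-1,1))]))
im=[]
for n,g,(x0,y0,w,h),k in(('top',c,(312,112,64,96),6.2),('side',s,(215,190,116,120),3.4)):
    t=cv2.resize(g[y0:y0+h,x0:x0+w],None,fx=k,fy=k,interpolation=3)
    f=lambda X:np.round((proj(n,X)-[x0,y0]+.5)*k-.5)
    print(n,'foot',f(foot).tolist(),'slot',f(slot).tolist())
    im.append(t)
o=np.zeros((600,800,3),np.uint8);x=0
for t in im:o[:t.shape[0],x:x+t.shape[1]]=t;x+=t.shape[1]+2;print(x)
cv2.imwrite('pics/g6.png',o[:,:,::-1])
E
```

```text
[ 0.55823633 -0.06527634  0.19877037] [[ 2.112e-01  9.775e-01  1.100e-03]
 [ 9.775e-01 -2.111e-01 -9.000e-04]
 [-6.000e-04  1.300e-03 -1.000e+00]]
top foot [[148.0, 250.0], [156.0, 272.0], [292.0, 246.0], [283.0, 224.0]] slot [[273.0, 263.0], [283.0, 289.0], [141.0, 316.0], [132.0, 290.0]]
side foot [[215.0, 155.0], [194.0, 154.0], [189.0, 237.0], [211.0, 238.0]] slot [[208.0, 275.0], [183.0, 273.0], [189.0, 185.0], [212.0, 187.0]]
399
795
```

View pics/g6.png

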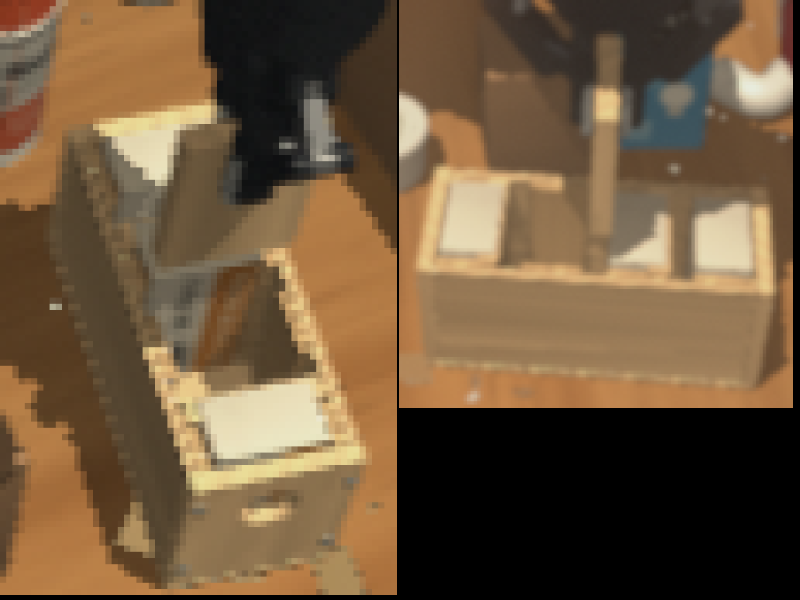

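The divider hangs upright above the middle grooves. In the right-hand crop its foot, at about (600,237), is in line with the groove at about (597,260). For a fine check I'll rectify the earlier views onto the rim plane.

```bash
python3 - <<'E'
from h import *
z0=np.load('im0.npz');z2=np.load('im2.npz')
C=Ro.from_euler('z',-1.783);o=np.array([.557,-.065,0])
s=3.6 # px/mm ; image x = caddy -y?, use caddy y -> horizontal, caddy x -> vertical
def rect(cn,img,z,org,rot,w=110,h=46,s=s):
    q=np.array([[-w,-h],[w,-h],[w,h],[-w,h]],float)
    X=org*[1,1,0]+rot.apply(np.c_[q[:,1],q[:,0],np.full(4,z*1000)]/1000)
    H=cv2.getPerspectiveTransform(proj(cn,X).astype(np.float32),((q+[w,h])*s).astype(np.float32))
    return cv2.warpPerspective(img,H,(int(2*w*s),int(2*h*s)),flags=cv2.INTER_CUBIC)
def line(g,x0,y0,x1,y1,w=110,h=46,col=(0,0,255)):
    cv2.rectangle(g,tuple(int(v) for v in((x0+w)*s,(y0+h)*s)),tuple(int(v) for v in((x1+w)*s,(y1+h)*s)),col,1)
s=3.6;out=[]
for cn,k in(('top','T'),('side','S')):
    g=rect(cn,z0[k],.092,o,C)
    line(g,-99,-39,99,39);line(g,-7,-33,7,33,col=(255,0,0));line(g,-55,-33,-41,33,col=(255,0,0));line(g,41,-33,55,33,col=(255,0,0))
    out.append(cv2.resize(g,None,fx=.88,fy=.88,interpolation=cv2.INTER_AREA))
g=np.vstack(out)
p,R=cur()
print(g.shape);cv2.imwrite('pics/r.png',g[:600,:800])
# numeric profiles in rectified side/top along caddy y at x lanes
for cn,k in(('top','T'),('side','S')):
    g=rect(cn,z0[k],.092,o,C,s=2).astype(float).mean(2)
    for x in(-36,-30,30,36):
        pr=g[int((x+46)*2)-2:int((x+46)*2)+3].mean(0)
        print(cn,x,[int(v) for v in pr[(110-20)*2:(110+21)*2:4]],'ends',[int(v) for v in pr[(110-106)*2:(110-90)*2:4]],[int(v) for v in pr[(110+90)*2:(110+106)*2:4]])
E
```

```text
(582, 697, 3)
top -36 [136, 161, 161, 140, 123, 133, 156, 156, 136, 122, 135, 156, 150, 128, 118, 130, 146, 142, 125, 119, 130] ends [107, 113, 103, 115, 140, 159, 167, 163] [129, 144, 156, 155, 145, 127, 112, 104]
top -30 [145, 151, 163, 158, 145, 144, 129, 125, 124, 113, 106, 107, 122, 139, 152, 160, 158, 153, 152, 154, 160] ends [103, 102, 97, 105, 156, 191, 189, 191] [156, 174, 189, 186, 168, 137, 114, 103]
top 30 [102, 98, 105, 109, 107, 103, 79, 59, 60, 62, 62, 64, 70, 92, 106, 142, 177, 162, 160, 173, 184] ends [99, 103, 96, 122, 173, 188, 182, 179] [171, 180, 184, 183, 163, 133, 118, 112]
top 36 [153, 174, 175, 153, 140, 143, 153, 145, 128, 138, 161, 156, 139, 132, 156, 174, 163, 147, 148, 159, 165] ends [108, 101, 104, 131, 168, 186, 195, 185] [157, 186, 191, 182, 164, 137, 117, 112]
side -36 [162, 160, 158, 157, 155, 151, 149, 150, 150, 151, 151, 152, 155, 158, 159, 160, 159, 158, 159, 159, 157] ends [85, 81, 93, 127, 159, 175, 178, 172] [157, 170, 176, 175, 165, 141, 123, 118]
side -30 [150, 145, 141, 140, 137, 131, 118, 109, 109, 112, 113, 113, 115, 126, 148, 165, 166, 163, 162, 161, 159] ends [81, 82, 100, 133, 162, 174, 173, 167] [153, 169, 176, 174, 163, 141, 121, 116]
side 30 [156, 154, 148, 145, 144, 138, 125, 107, 103, 109, 111, 112, 115, 125, 144, 157, 156, 153, 151, 150, 147] ends [114, 115, 123, 147, 171, 175, 170, 157] [152, 168, 175, 170, 147, 104, 83, 98]
side 36 [159, 158, 156, 158, 159, 159, 158, 156, 156, 154, 153, 153, 154, 157, 159, 159, 157, 157, 159, 158, 158] ends [112, 114, 121, 137, 155, 164, 167, 166] [153, 166, 172, 168, 144, 105, 87, 99]
```

View pics/r.png

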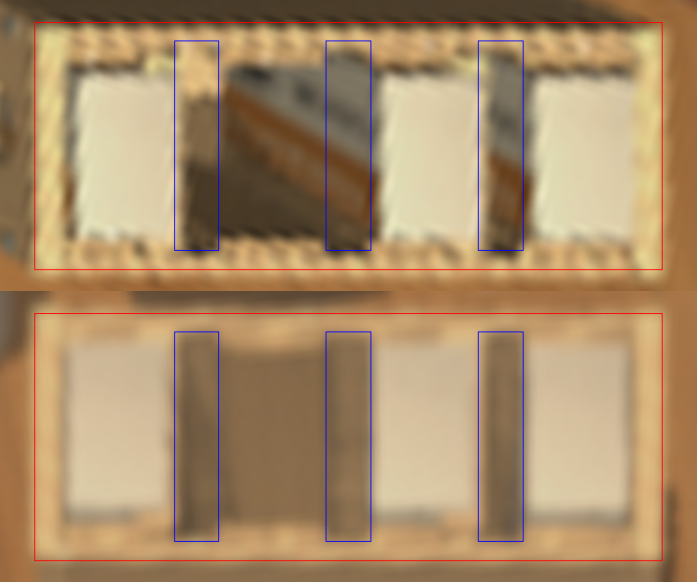

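The fitted rim outline (red) and grooves (blue) match both rectified views to within a millimetre, so the slot centre is good. Next I'll check numerically where the held plate's edges fall against the prediction.

```bash
cat > chk.py <<'E'
from h import *
def chk(T,S):
    """warp onto plate's face plane (tool x,z) & thickness plane, report edge offsets (mm) in tool x / y"""
    p,R=cur();res={}
    for cn,img in(('top',T),('side',S)):
        img=img.astype(np.float32)
        ey=R.as_matrix()[:,1];ex=R.as_matrix()[:,0]
        cam,_=ray(cn,(256,192))
        sy=np.sign((cam-p)@ey);sx=np.sign((cam-p)@ex)
        # face toward camera: sample along tool x at heights z(tool)=.04...070
        for nm,org,ax in(('x',p+R.apply([0,sy*.006,0]),ex),('y',p+R.apply([sx*.031,0,0]),ey)):
            t=np.arange(-45,45.01,.5) if nm=='x' else np.arange(-16,16.01,.5)
            prof=[]
            for z in np.arange(.045,.072,.003):
                X=org+R.as_matrix()[:,2]*z+np.outer(t/1000,ax)
                q=proj(cn,X).astype(np.float32);prof.append(cv2.remap(img,q[:,:1],q[:,1:],cv2.INTER_LINEAR)[:,0])
            a=np.mean(prof,0);g=np.linalg.norm(np.gradient(a,axis=0),axis=1)
            i=np.argsort(-g);pk=[]
            for j in i:
                if all(abs(t[j]-k)>5 for k,_ in pk):pk.append((float(t[j]),float(g[j].round(1))))
                if len(pk)==4:break
            print(cn,nm,'sides',sx,sy,pk)
        # foot edge: along tool z
        X0=p+R.apply([0,sy*.006,0]);zz=np.arange(.06,.092,.0005);prof=[]
        for x in np.arange(-.02,.021,.004):
            q=proj(cn,X0+x*ex+np.outer(zz,R.as_matrix()[:,2])).astype(np.float32);prof.append(cv2.remap(img,q[:,:1],q[:,1:],cv2.INTER_LINEAR)[:,0])
        g=np.linalg.norm(np.gradient(np.mean(prof,0),axis=0),axis=1);print(cn,'foot z peak',zz[np.argsort(-g)[:3]],g.max().round(1))
    print(p,R.as_matrix()[2].round(4))
if __name__=='__main__':
    z=np.load('im2.npz');chk(z['T'],z['S'])
E
python3 chk.py
```

```text
top x sides 1.0 -1.0 [(33.0, 3.700000047683716), (-32.5, 3.5999999046325684), (38.5, 3.200000047683716), (-1.5, 2.4000000953674316)]
top y sides 1.0 -1.0 [(4.5, 2.4000000953674316), (-8.5, 2.0999999046325684), (-1.0, 1.7000000476837158), (-14.0, 1.100000023841858)]
top foot z peak [0.083  0.0825 0.0835] 4.8
side x sides -1.0 1.0 [(40.5, 2.200000047683716), (34.5, 2.0), (28.5, 1.7000000476837158), (-41.0, 0.699999988079071)]
side y sides -1.0 1.0 [(-6.0, 6.800000190734863), (6.5, 6.0), (-11.5, 1.2999999523162842), (-0.5, 0.4000000059604645)]
side foot z peak [0.0915 0.0725 0.0815] 0.3
[ 0.55823633 -0.06527634  0.19877037] [-6.0e-04  1.3e-03 -1.0e+00]
```

Emit:
apply_moves --commands '[[[0,-0.5,5,0,0,0,0.05],[0,-0.5,5,0,0,0,0.05],[0,-0.5,5,0,0,0,0.05],[0,0,4,0,0,0,0.05],[0,0,1.5,0,0,0,0.05],[0,0,0,0,0,0,0.05],[0,0,0,0,0,0,0.05],[0,0,0,0,0,0,0.05],[0,0,0,0,0,0,0.05],[0,0,0,0,0,0,0.05]]]'

```text
clock: 26.08
position: [0.5566, -0.0649, 0.1779]
tool_rot: [0.0, 0.778, 0.628, -0.0]
contact_force: [-0.1, -0.6, -0.9]
grip_width: 0.134
grasp_force: 39.0
```

```bash
cat > fin.py <<'E'
from chk import *
def edge(cn,img,X,t,lo=None):
    """X: (k,len(t),3) sample lines; returns subpixel gradient peaks in t"""
    pr=np.mean([cv2.remap(img.astype(np.float32),q[:,:1].copy(),q[:,1:].copy(),cv2.INTER_LINEAR)[:,0] for q in (proj(cn,x).astype(np.float32) for x in X)],0)
    g=np.linalg.norm(np.gradient(cv2.GaussianBlur(pr,(1,7),1.2) if pr.ndim==2 else pr,axis=0),axis=1)
    w=g*(g>.6*g.max());return float((w*t).sum()/w.sum()),float(t[g.argmax()]),float(g.max().round(1))
z0=np.load('im0.npz');C=Ro.from_euler('z',-1.783);o=np.array([.557,-.065,0])
for cn,k in(('top','T'),('side','S')):
    for sgn in(-1,1):
        t=np.arange(-4.5,4.6,.25)+39*sgn
        for ys in(np.arange(-90,-9,4),np.arange(10,91,4)):
            X=[o+C.apply(np.c_[t,np.full_like(t,y),np.full_like(t,92)]/1000) for y in ys]
            print(cn,'rim x',sgn,np.round(edge(cn,z0[k],X,t),2))
T=bot.read_camera('top');S=bot.read_camera('side');np.savez('im3.npz',T=T,S=S)
p,R=cur();print(p,R.as_matrix()[2].round(4),bot.sense()['contact_force'].round(1))
for cn,img in(('top',T),('side',S)):
    cam,_=ray(cn,(256,192));sx,sy=np.sign(R.inv().apply(cam-p))[:2]
    for sgn in(-1,1):
        t=np.arange(-5,5.1,.25)+31*sgn
        for yy in(sy*6,-sy*6):
            X=[p+R.apply(np.c_[t,np.full_like(t,yy),np.full_like(t,z)]/1000) for z in np.arange(48,73,3)]
            print(cn,'plate x',sgn,yy,np.round(edge(cn,img,X,t),2))
    t=np.arange(66,87,.25)
    X=[p+R.apply(np.c_[np.full_like(t,sx*31),np.full_like(t,y),t]/1000) for y in(-3,-1,1,3)]
    print(cn,'foot on end face',sx,np.round(edge(cn,img,X,t),2))
    X=[p+R.apply(np.c_[np.full_like(t,x),np.full_like(t,sy*6),t]/1000) for x in range(-24,25,6)]
    print(cn,'foot on broad face',np.round(edge(cn,img,X,t),2))
E
python3 fin.py
```

```text
top rim x -1 [-37.5 -37.5  12.1]
top rim x -1 [-36.78 -37.    11.1 ]
top rim x 1 [40.89 41.    5.2 ]
top rim x 1 [41.29 41.25  4.7 ]
side rim x -1 [-40.36 -40.     5.  ]
side rim x -1 [-39.77 -39.     3.2 ]
side rim x 1 [38.98 38.5   4.6 ]
side rim x 1 [39.56 39.25  4.5 ]
[ 0.55653674 -0.06489267  0.17780641] [-8.e-04  5.e-04 -1.e+00] [-0.2 -0.1 -0.7]
top plate x -1 -6.0 [-31.68 -31.25   2.1 ]
top plate x -1 6.0 [-27.18 -26.75   1.  ]
top plate x 1 -6.0 [30.62 29.75  1.3 ]
top plate x 1 6.0 [29.13 27.25  1.3 ]
top foot on end face 1.0 [71.87 69.5   0.7 ]
top foot on broad face [74.85 75.    1.3 ]
side plate x -1 6.0 [-34.13 -34.5    0.3 ]
side plate x -1 -6.0 [-34.35 -35.5    0.1 ]
side plate x 1 6.0 [31.58 33.5   1.1 ]
side plate x 1 -6.0 [31.82 32.5   0.9 ]
side foot on end face -1.0 [85.42 85.75  3.3 ]
side foot on broad face [84.35 86.    0.1 ]
```

```bash
cat > f2.py <<'E'
import re
src=open('fin.py').read().split('z0=np.load')[0];exec(src)
z=np.load('im2.npz');p=np.array([.55823633,-.06527634,.19877037]);R=cur()[1]
t=np.arange(66,90,.25)
for sx,cn,k in((-1,'side','S'),(1,'top','T')):
    X=[p+R.apply(np.c_[np.full_like(t,sx*31),np.full_like(t,y),t]/1000) for y in(-2.5,-1,1,2.5)]
    pr=np.mean([cv2.remap(z[k].astype(np.float32),q[:,:1].copy(),q[:,1:].copy(),1)[:,0] for q in (proj(cn,x).astype(np.float32) for x in X)],0).mean(1)
    print(cn,[int(v) for v in pr[::4]])
# top view: vertical-edge profile per side, both images
z3=np.load('im3.npz');p3=cur()[0]
for nm,zz,pp in(('im2',z,p),('im3',z3,p3)):
  for cn,k,yy in(('top','T',-6),):
    for sgn in(-1,1):
      t=np.arange(-8,8.1,1)+31*sgn
      pr=np.mean([cv2.remap(zz[k].astype(np.float32),q[:,:1].copy(),q[:,1:].copy(),1)[:,0] for q in (proj(cn,pp+R.apply(np.c_[t,np.full_like(t,yy),np.full_like(t,h)]/1000)).astype(np.float32) for h in range(45,72,3))],0)
      print(nm,sgn,pr.round().astype(int).tolist())
# side view: width edge of top end (hole end above fingers hidden?) 
E
python3 f2.py
```

```text
side [129, 129, 129, 129, 129, 128, 126, 124, 121, 117, 113, 110, 107, 105, 105, 105, 106, 108, 110, 112, 115, 117, 119, 120]
top [87, 88, 91, 92, 94, 96, 96, 97, 97, 97, 96, 94, 91, 89, 86, 83, 80, 77, 74, 72, 70, 70, 70, 70]
im2 -1 [[180, 124, 70], [179, 124, 71], [178, 124, 71], [176, 124, 71], [172, 122, 72], [167, 121, 73], [160, 119, 75], [153, 117, 76], [147, 115, 77], [143, 115, 78], [141, 114, 79], [142, 115, 79], [143, 116, 80], [144, 117, 81], [145, 118, 82], [146, 119, 82], [147, 120, 83]]
im2 1 [[107, 87, 60], [107, 87, 60], [107, 87, 60], [106, 86, 60], [104, 85, 59], [101, 83, 58], [99, 82, 57], [97, 80, 57], [96, 80, 58], [97, 82, 61], [100, 86, 66], [102, 90, 70], [104, 92, 73], [105, 94, 75], [106, 95, 76], [105, 93, 74], [103, 90, 69]]
im3 -1 [[178, 123, 69], [178, 123, 69], [177, 123, 70], [175, 123, 72], [172, 123, 73], [168, 123, 75], [163, 122, 77], [157, 121, 79], [150, 119, 80], [145, 116, 79], [142, 115, 79], [142, 115, 80], [143, 116, 80], [143, 117, 81], [145, 118, 81], [146, 119, 82], [147, 120, 82]]
im3 1 [[107, 87, 60], [107, 87, 60], [107, 87, 60], [106, 86, 60], [104, 85, 59], [101, 83, 58], [98, 80, 56], [94, 77, 54], [91, 74, 52], [90, 73, 52], [90, 73, 52], [92, 74, 52], [94, 76, 52], [97, 78, 53], [102, 82, 56], [106, 85, 58], [109, 87, 59]]
```

Both cameras put the plate about 1 mm too far along +y and well centred across its thickness. I'll make one small trim and then verify.

Emit:
apply_moves --commands '[[[-0.5,0,0,0,0,0,0.05],[-0.4,0,0,0,0,0,0.05],[0,0,0,0,0,0,0.05],[0,0,0,0,0,0,0.05],[0,0,0,0,0,0,0.05],[0,0,0,0,0,0,0.05],[0,0,0,0,0,0,0.05],[0,0,0,0,0,0,0.05]]]'

```text
clock: 26.85
position: [0.5563, -0.0657, 0.1776]
tool_rot: [0.0, 0.778, 0.628, -0.0]
contact_force: [-0.2, -0.5, -0.6]
grip_width: 0.133
grasp_force: 39.0
```

```bash
python3 - <<'E'
from h import *
p,R=cur();s=bot.sense();print(p,(frame(-.212+np.pi/2).inv()*R).as_rotvec().round(4),s['contact_force'].round(1),s['grip_width'],s['grasp_force'],abs(s['dq']).max())
print(bot.finish_job())
E
```

```text
[ 0.5562848  -0.06574626  0.1776415 ] [-0.0002 -0.0009  0.0007] [-0.2 -0.5 -0.6] 0.13303354660382438 39.013026963875745 0.0024912359448750815
the job is handed in; nothing more can be done
None
```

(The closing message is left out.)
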